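# Make up a tray of chocolate and nougat and clip its sign on

## Robot

A 7-joint arm with a two-finger parallel gripper is mounted at the origin on the work surface. World frame = base frame: x ahead of the robot, y to its left, z up, the work surface at z = 0. Lengths are in m, angles in rad, forces in N, time in s.
With the tool pointing down it reaches from about 0.4 to 0.875 m from the base axis. Payload 19.3 kg.
Tool frame: the origin (TCP) lies at the very end of the fingers, on their centre line; the grasp point (between the pads) lies 19 mm behind it; z points along the fingers, y is the direction in which the jaws open and shut (so a half turn about z gives the same grasp; the last joint's range is limited). The gripper opens to 85 mm and grips with 20 to 120 N. Pads are 22 mm wide; open, the fingers measure 114 mm over their backs; the gripper's body (76 mm by 85 mm) begins 54 mm behind the grasp point. The pads swing forward as they close: fully open they stand 13 mm farther back than shut.
Start: joints at [-1.31, 0.521, -0.036, 1.599, 0.021, 1.021, -0.113], TCP at [0.203, 0.591, 0.231] pointing down, gripper open.
Joint ranges: [-2.91, 2.91], [-0.3, 2.13], [-1.5, 1.42], [0.17, 2.43], [-1.26, 4.41], [0.16, 1.93], [-2.52, 2.52]. Speed limits (rad/s): [1.89, 1.89, 2.39, 2.39, 3.01, 3.01, 3.01].

## Interface

Orientations are given as [roll, pitch, yaw] about the fixed x, y, z axes, in that order (R = Rz(yaw) Ry(pitch) Rx(roll)).
In Python, from workcell import bot, vision, job_done gives the robot as it stands.
- The arm moves only by the tool arm_command, never from a script. Its arguments are lists of equal length, an entry for each row: "gripper": the finger opening in cm, from 0 to 8.54; "slide": the shift along the tool's x, y, z in cm, a list of three; "turn": the turn, a rotation vector about the tool's x, y, z in degrees, a list of three. A call has 1 to 5 rows; each row is the pose to reach, as a shift and turn from the pose commanded when the call began, along the tool's axes at that moment; what a row does not reach only later rows make up. A row lasts 1/8 s, in which the tool goes at most 62.5 mm and 10.7 degrees, less where a joint would pass 70% of its speed; a pose out of reach is approached as far as the arm can. A call with a gripper value outside its range is refused whole. The fingers move at their own pace and stop on an object; "force" is the grip in N (left out, the last holds). Time passes only in rows, so rows that repeat a pose let the fingers close. It gives the time, the measured TCP pose, the force and the opening at its end, in the units of the state.
- bot.observe(): the state, without advancing time (a new reading comes with each control period).
- vision.grab_frame(name): name is "scene" or "top"; returns the picture (384x512x3 uint8, blue, green, red); there is no depth.
- vision.camera_model(name): a dict with "mtx" (3x3 intrinsics, pixels), "T" (4x4, takes a point from camera to world coordinates). Camera axes: x right, y down, z forward; pixel columns grow to the right and rows downward; lengths in m; the calibration is good to about 2 mm. A picture is of the moment at which its call begins. camera_model takes no time and is no camera call.
- job_done(): hands the job in, once; it reports no verdict.
The state is a dict: "clock": time; "qpos": joint angles; "qd": joint speeds; "joint_efforts": joint torques, N m; "position": TCP position; "tool_rot": TCP orientation; "force": force on the tool from outside, world axes, zero at the start; "moment": the same for the moment, N m; "grip_width": finger opening in m.
Only numpy, scipy, OpenCV 4.12 (cv2) and the standard library are available. Lean on these libraries where they do the work, as an engineer would, in place of code of your own. Each camera call takes 0.05 s, during which the arm holds its last target. There are 200 camera calls.

## Task

Make up the display tray: lay every loose small hazelnut-chocolate block on it, tip the nougat stick out of the tall narrow tin and lay it on the tray too, all flat on the tray's floor and none on top of another, and stand the empty tin upright on the counter again. When all that is done, clip the sprung sign clip onto the upright post at the end of the tray, so that its jaws grip the post and it stays up level, clear of the counter. Leave the other things on the counter where they are.

Things in the scene. Friction and masses are not known exactly. Their poses are not given: they have to be found in the camera images.
- tray: Shallow brass display tray, fixed. Origin: centre of its underside; x: short side (170 mm outside, away from the robot), y: long side (290 mm, to the robot's left), z up. Floor 4 mm above the counter, inside 160 x 280 mm; rim 5 mm thick, top only 10 mm above the counter. A foot plate 4 mm thick (x -80 to -30, y 140 to 195 mm) at its +y end carries the post.
- post (a point): Middle of the upright round steel post at the tray's +y end, at x -55, y 172 mm in the tray's frame, 50 mm above the counter. The post is 14 mm in diameter, stands vertical and its top is 100 mm above the counter. Fixed to the tray.
- slab0: Small hazelnut-chocolate block, 70 (x) x 45 (y) x 25 mm high, about 110 g, loose on the counter, lying flat. Origin: centre of its underside, z up. There are two to four such blocks; absent ones read None.
- slab1: As slab0.
- slab2: As slab0.
- slab3: As slab0.
- tin: Tall narrow square tin of polished steel, open at the top, about 200 g, loose, standing upright. Outside 50 x 50 mm, 170 mm high, walls and bottom 4 mm thick (well 42 x 42 mm). Origin: centre of its underside; z runs up its axis to the mouth; x and y are square to its faces. Slippery inside.
- stick: Wrapped nougat stick, 24 x 24 x 110 mm, about 70 g, standing in the tin at the start, its top 56 mm below the mouth. Origin: its centre; z is its long axis. Its waxed wrapper slides easily on the tin (friction about 0.22: slides out once the mouth points 20 degrees or more below level) but normally on the counter and in a gripper.
- clip: Sprung sign clip, black, a clothes-peg on its side, pin vertical, 24 mm high, 90 g, rubber-faced jaws. Origin: on the pin at the underside; x to the jaw tips (69 mm), handles end at x -75 mm, z up. This body is the -y half, with a blank white card (70 x 38 mm) upright on its jaw; jaw face at y -4 mm. The +y half mirrors it. Handles splay to the rear: 53 mm over all at x -50 mm; squeezing them opens the jaws.
- clip_jaw (a point): Point of the clip, 45 mm ahead of the hinge pin midway between the shut jaws, at half height (12 mm above the underside): where the post should be gripped.
- clip_grip (a point): Point of the clip, 50 mm behind the hinge pin midway between the handles, at half height: where the handles can be squeezed.
- clip_arm (a joint): Opening angle of the clip, rad: 0 at rest (sprung shut, jaws 8 mm apart), about 0.1 gripping the post, 0.5 fully open (hard stop; handles nearly parallel, about 27 mm over all at clip_grip, jaws 30 mm apart at clip_jaw). Opening fully takes 15 N on each handle at clip_grip. The jaws' middle line lies half the angle to the +y side of x.
- jar: Bystander: amber glass jar with a brass lid, 72 mm in diameter, 106 mm high. Origin: centre of its underside.
- can: Bystander: low copper-coloured can, 68 mm in diameter, 60 mm high. Origin: centre of its underside.
- ramekin: Bystander: white ceramic bowl, 80 mm in diameter, 40 mm high. Origin: centre of its underside.
- spatula: Bystander: spatula lying flat, 200 mm long. Origin: under its middle; x along it, handle to -x.

How it is judged:
By the outcome, as a careful person would: the job done as asked, in the order asked, and still so for the second after the job is handed in, with the robot touching nothing.
Of slab0, slab1, slab2, slab3 only 2 to 4 are there at a start; the rules pass over those that are not, and their reading is None.
At some moment in a run one of slab0, slab1, slab2, slab3 may be knocked a few centimetres aside while the robot is not near it.
It also fails if it takes over 210 s, if anything falls off the work surface, if the arm or the gripper's body presses on something with over 40 N, if the wrist force passes 120 N, or if a joint passes its speed limit or range.

## Working session

There is one attempt and no reset: what is moved stays moved. The work goes in short steps, Python scripts to look and compute and a tool call to move; the robot and the scene stay as the last step left them, time stands still between calls to the robot, and variables do not carry over. Pictures are saved under pics/ and viewed, about 12 in all and at most 16, crops included, and the job is handed in when it is done.

Besides the shell and the picture viewer there is one more tool, called after "Emit:" as name(argument=value, ...) on one line, values as JSON. arm_command: Moves the arm, as the interface text tells. Its arguments: {"type":"object","properties":{"gripper":{"type":"array","items":{"type":"number"}},"slide":{"type":"array","items":{"type":"array","items":{"type":"number"}}},"turn":{"type":"array","items":{"type":"array","items":{"type":"number"}}},"force":{"type":"number"}},"required":["gripper","slide","turn"]}

```bash
ls; mkdir -p pics
python3 - <<'E'
from workcell import bot,vision
import cv2,numpy as np
s=bot.observe();print({k:np.round(v,3).tolist() for k,v in s.items()})
for n in("scene","top"):
    m=vision.camera_model(n);print(n,np.round(m["mtx"],2).tolist(),np.round(m["T"],4).tolist())
    f=vision.grab_frame(n);cv2.imwrite(f"pics/{n}0.png",f);cv2.imwrite(f"pics/{n}0b.png",cv2.resize(f,(800,600),interpolation=cv2.INTER_CUBIC))
E
```

```text
pics
{'clock': 0.0, 'qpos': [-1.31, 0.522, -0.036, 1.6, 0.021, 1.021, -0.113], 'qd': [-0.002, -0.001, -0.0, 0.001, 0.0, -0.001, 0.002], 'joint_efforts': [-0.001, -92.71, 1.98, -36.993, 0.018, 0.008, -0.0], 'position': [0.203, 0.591, 0.231], 'tool_rot': [-3.14, 0.0, 2.811], 'force': [-0.569, -0.301, 0.407], 'moment': [0.015, 0.021, -0.045], 'grip_width': 0.085}
scene [[487.81, 0.0, 253.3], [0.0, 487.81, 185.28], [0.0, 0.0, 1.0]] [[0.8442, 0.3111, -0.4366, 1.1658], [0.536, -0.5056, 0.6761, -0.9388], [-0.0104, -0.8047, -0.5935, 0.8429], [0.0, 0.0, 0.0, 1.0]]
top [[451.68, 0.0, 255.8], [0.0, 451.68, 188.84], [0.0, 0.0, 1.0]] [[0.023, -0.9862, 0.164, 0.3412], [-0.9997, -0.0246, -0.0079, -0.0274], [0.0118, -0.1638, -0.9864, 1.4294], [0.0, 0.0, 0.0, 1.0]]
```

View pics/scene0b.png

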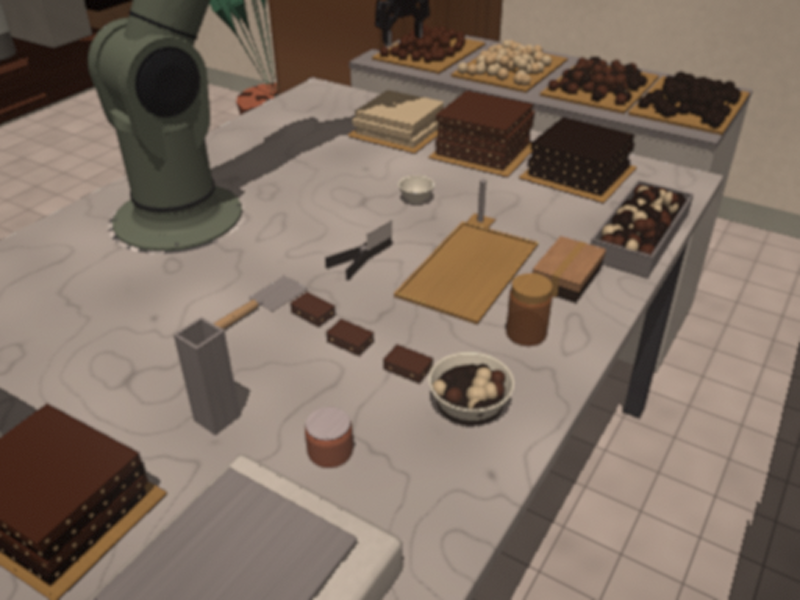

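View pics/top0b.png

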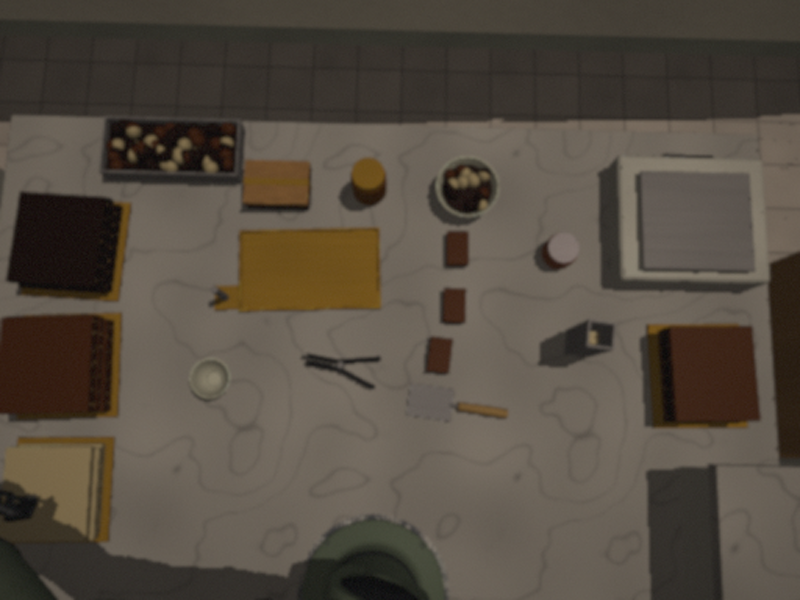

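The scene view shows three slabs at about (313,308), (350,336) and (408,362), the tin at (208,375), the clip at (362,247), the tray at (467,270) and its post at (482,200). In the top view the clip's jaws point left, towards the post. I'll enlarge both for measurement.

```bash
cat > h.py <<'E'
from workcell import bot,vision
import cv2,numpy as np
from scipy.spatial.transform import Rotation as R
def ray(n,u,v,z):
    m=vision.camera_model(n);T=m["T"];d=T[:3,:3]@np.linalg.solve(m["mtx"],[u,v,1]);o=T[:3,3]
    return (o+d*(z-o[2])/d[2])[:2]
def proj(n,P):
    m=vision.camera_model(n);T=m["T"];c=(np.atleast_2d(P)-T[:3,3])@T[:3,:3];p=c@m["mtx"].T;return p[:,:2]/p[:,2:]
def crop(img,x0,x1,y0,y1,s,fn,grid=20):
    c=cv2.resize(img[y0:y1,x0:x1],None,fx=s,fy=s,interpolation=cv2.INTER_CUBIC)
    c=np.clip(c*1.6,0,255).astype(np.uint8)
    for x in range((x0//grid+1)*grid,x1,grid): cv2.line(c,(int((x-x0+.5)*s),0),(int((x-x0+.5)*s),6),(0,255,0),1);cv2.putText(c,str(x),(int((x-x0)*s)-10,18),0,.4,(0,255,0),1)
    for y in range((y0//grid+1)*grid,y1,grid): cv2.line(c,(0,int((y-y0+.5)*s)),(6,int((y-y0+.5)*s)),(0,255,0),1);cv2.putText(c,str(y),(8,int((y-y0+.5)*s)+4),0,.4,(0,255,0),1)
    cv2.imwrite(fn,c)
def move(p,rpy=None):  # shift/turn in tool axes, cm/deg, from the current measured pose
    s=bot.observe();A=R.from_euler('xyz',s["tool_rot"]);print("slide",np.round(A.inv().apply(np.array(p)-s["position"])*100,1))
    if rpy is not None: print("turn",np.round((A.inv()*R.from_euler('xyz',rpy)).as_rotvec(degrees=True),1))
E
python3 - <<'E'
from h import *
t=cv2.imread("pics/top0.png");s=cv2.imread("pics/scene0.png")
crop(t,130,310,135,265,4.4,"pics/tc.png");crop(s,195,355,100,245,4.1,"pics/sc.png")
# segment slabs in top: dark reddish
b,g,r=[t[...,i].astype(int) for i in range(3)]
m=((r-b>18)&(r<100)&(r>1.4*g)).astype(np.uint8)
n,l,st,ce=cv2.connectedComponentsWithStats(m)
for i in range(1,n):
    if st[i,4]>60:
        rr=cv2.minAreaRect(np.argwhere(l==i)[:,::-1].astype(np.float32));print(st[i],ce[i].round(1),ray("top",*ce[i],.02).round(3),rr)
m=((r-b>50)&(g-b>25)).astype(np.uint8)
n,l,st,ce=cv2.connectedComponentsWithStats(m)
for i in range(1,n):
    if st[i,4]>300: 
        rr=cv2.minAreaRect(np.argwhere(l==i)[:,::-1].astype(np.float32));print('Y',st[i],ce[i].round(1),ray("top",*rr[0],.008).round(3),rr)
E
```

```text
[98 79 14 16 83] [103.1  84.2] [0.911 0.469] ((101.78507232666016, 84.4864273071289), (7.601202011108398, 19.171171188354492), 42.273685455322266)
[120  82  12  12  99] [125.3  87.1] [0.903 0.396] ((125.40001678466797, 86.70001220703125), (12.80000114440918, 9.0), 53.13010025024414)
[ 68  90  12  18 108] [ 72.8 100.8] [0.851 0.563] ((71.52999877929688, 100.21000671386719), (18.530942916870117, 9.1073579788208), 55.304847717285156)
[140  95   9  14  89] [144.8 100.7] [0.858 0.33 ] ((144.0, 101.5), (13.0, 8.0), 90.0)
[226 115  20  16 166] [236.1 123.6] [0.788 0.03 ] ((235.77761840820312, 122.77486419677734), (14.558796882629395, 19.236534118652344), 86.98721313476562)
[286 149  13  21 269] [292. 159.] [ 0.675 -0.152] ((292.0, 159.0), (20.0, 12.0), 90.0)
[347 157  14  15  65] [351.7 165.8] [ 0.658 -0.344] ((352.25848388671875, 165.55471801757812), (17.015975952148438, 6.757246017456055), 47.48955535888672)
[284 185  13  22 262] [290.  195.4] [ 0.557 -0.147] ((290.0, 195.5), (21.0, 12.0), 90.0)
[   0  202   74   64 4332] [ 34.9 233.2] [0.419 0.642] ((36.49999237060547, 233.5), (72.999984
[... 298 characters left out ...]
2426757812, 21.085905075073242), 7.125016689300537)
Y [225 101  21  21 340] [235.3 111.1] [0.835 0.035] ((235.0, 111.0), (20.0, 20.0), 90.0)
Y [ 156  103   42   28 1072] [176.4 116.3] [0.812 0.226] ((176.47259521484375, 116.23973083496094), (41.15696716308594, 26.79644203186035), 2.12109637260437)
Y [ 138  146  106   53 4734] [196.  172.6] [0.627 0.173] ((190.0567626953125, 172.05429077148438), (51.12071228027344, 105.19625091552734), 88.72696685791016)
Y [ 62 201  15  66 325] [ 72.8 232. ] [0.422 0.54 ] ((69.35999298095703, 233.48001098632812), (12.743778228759766, 65.34310150146484), 1.7899105548858643)
Y [ 12 280  61  67 550] [ 57.3 301.2] [0.18  0.601] ((42.0, 313.0), (66.0, 60.0), 90.0)
```

View pics/tc.png

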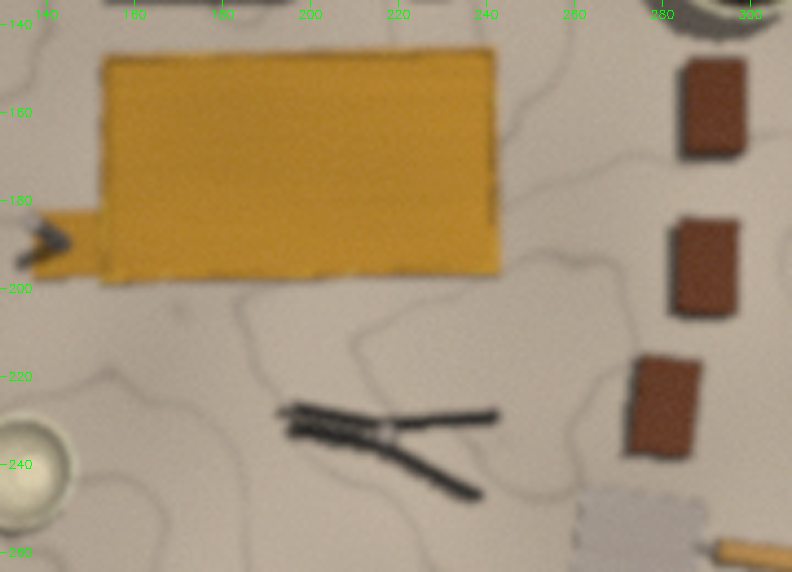

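View pics/sc.png

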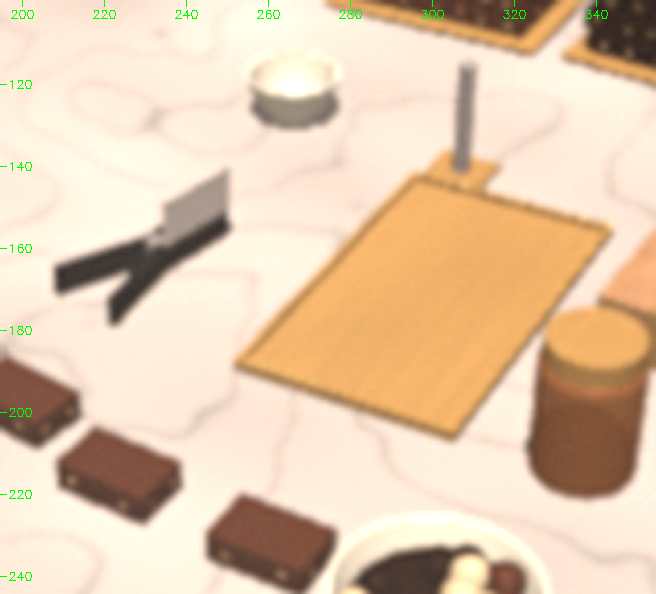

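The crops show:
- **Tray corners** in the top crop: about (104,57), (495,49), (499,273) and (104,283).
- **Slabs**, also in the top crop: three, at about (715,108), (707,267) and (665,407), with the third turned slightly.
- **Clip**: jaw tips near (288,421), pin near (385,430), handle ends near (497,416) and (481,496).
- **Post** in the scene crop: it runs from (466,65) to (460,170).

Next I'll convert these to positions.

Run:
```python
from h import *
c=lambda X,Y:(130+X/4.4-.5,135+Y/4.4-.5)
P=[ray("top",*c(*p),.01) for p in[(104,57),(495,49),(499,273),(104,283)]]
print("tray c",np.round(P,4).tolist())
ctr=np.mean(P,0);d=(P[0]-P[1])+(P[3]-P[2]);yaw=np.arctan2(-d[0],d[1]);print("ctr",ctr,"yaw deg",np.degrees(yaw),np.linalg.norm(P[0]-P[1]),np.linalg.norm(P[0]-P[3]))
Rm=np.array([[np.cos(yaw),-np.sin(yaw)],[np.sin(yaw),np.cos(yaw)]])
post=ctr+Rm@[-.055,.172];print("post",post)
s=lambda X,Y:(195+X/4.1-.5,100+Y/4.1-.5)
print("post scene top",ray("scene",*s(466,65),.1),"base",ray("scene",*s(460,170),.004),"tray scene",[ray("scene",*s(*p),.01).round(3) for p in[(415,177),(612,231),(455,438),(236,362)]])
for n,q in dict(tips=(288,421),tipA=(280,411),tipB=(290,433),pin=(385,430),hA=(497,416),hB=(481,496)).items(): print(n,ray("top",*c(*q),.02).round(4))
# slabs: top-face corners, z .025
for q in[[(687,60),(746,60),(746,157),(684,157)],[(679,219),(739,219),(737,315),(675,314)],[(640,356),(701,361),(690,458),(629,454)]]:
    Q=np.array([ray("top",*c(*p),.025) for p in q]);print("slab",Q.mean(0).round(4),np.linalg.norm(Q[0]-Q[1]).round(3),np.linalg.norm(Q[1]-Q[2]).round(3),np.degrees(np.arctan2(*(Q[0]+Q[1]-Q[2]-Q[3])[::-1])).round(1))
```

```text
tray c [[0.7043, 0.2955], [0.7178, 0.0092], [0.5514, 0.0016], [0.5371, 0.2854]]
ctr [0.62765394 0.14794821] yaw deg 2.7958078216853344 0.2866450848220285 0.1674611458525774
post [0.56432981 0.31706076]
post scene top [0.56717583 0.31467766] base [0.56673155 0.31680472] tray scene [array([0.545, 0.28 ]), array([0.711, 0.289]), array([0.725, 0.003]), array([ 0.557, -0.002])]
tips [0.4405 0.1476]
tipA [0.4474 0.1536]
tipB [0.4321 0.1458]
pin [0.4358 0.0789]
hA [0.4476 0.    ]
hB [0.3911 0.0097]
slab [ 0.6737 -0.1524] 0.043 0.072 -0.3
slab [ 0.5575 -0.1476] 0.043 0.07 -1.2
slab [ 0.4564 -0.1186] 0.043 0.069 -5.6
```

Emit:
arm_command(gripper=[8.0, 8.0, 8.0, 8.0, 8.0], slide=[[-5, -3.4, 0], [-10, -6.8, 0], [-15, -10, 0], [-20, -13.5, 0], [-25, -17, 0]], turn=[[0, 0, -3], [0, 0, -6], [0, 0, -9], [0, 0, -12], [0, 0, -13.3]], force=40)

```text
clock: 0.72
position: [0.3851, 0.3473, 0.2312]
tool_rot: [-3.142, -0.0, 3.044]
force: [1.2, 0.0, 0.3]
grip_width: 0.0797
```

```bash
cat >> h.py <<'E'
import json
def log():
    s=bot.observe();open("log.jsonl","a").write(json.dumps({k:np.asarray(s[k]).tolist() for k in("qpos","position","tool_rot")})+"\n")
    print("t",round(float(s["clock"]),2),"p",np.round(s["position"],4),"rpy",np.round(s["tool_rot"],3),"q",np.round(s["qpos"],2),"F",np.round(s["force"],1),"w",round(float(s["grip_width"]),4))
E
python3 -c "
from h import *
log();move([.456,-.119,.10],[np.pi,0,np.radians(174.4)])"
```

```text
t 0.72 p [0.3851 0.3473 0.2312] rpy [-3.142 -0.     3.044] q [-0.82  0.35 -0.04  1.88  0.02  0.91  0.61] F [1.2 0.  0.3] w 0.0797
slide [-11.6 -45.7  13.1]
turn [-0. -0.  0.]
```

Emit:
arm_command(gripper=[7.0, 7.0, 7.0, 7.0, 7.0], slide=[[-2.5, -6, 0], [-5, -11.5, 0], [-7, -17, 0], [-9, -22.5, 0], [-10, -28, 0]], turn=[[0, 0, 0], [0, 0, 0], [0, 0, 0], [0, 0, 0], [0, 0, 0]])

```text
clock: 1.35
position: [0.4565, 0.0586, 0.2312]
tool_rot: [-3.142, 0.0, 3.043]
force: [0.9, 0.9, -0.2]
grip_width: 0.0702
```

Emit:
arm_command(gripper=[7.0, 7.0, 7.0, 7.0, 7.0], slide=[[0, -5, 3], [-1, -10, 6], [-1.5, -15, 10], [-1.6, -17.7, 13.1], [-1.6, -17.7, 13.1]], turn=[[0, 0, 0], [0, 0, 0], [0, 0, 0], [0, 0, 0], [0, 0, 0]])

```text
clock: 1.98
position: [0.4529, -0.119, 0.0984]
tool_rot: [-3.141, -0.004, 3.039]
force: [-0.5, -0.5, 1.0]
grip_width: 0.0701
```

```bash
python3 -c "
from h import *
log();move([.456,-.119,.003])
t=vision.grab_frame('top');s=vision.grab_frame('scene')
cv2.imwrite('pics/t1.png',t)
a=cv2.resize(t[120:270,200:340],None,fx=2.8,fy=2.8);b=cv2.resize(s[150:300,150:290],None,fx=2.8,fy=2.8)
cv2.imwrite('pics/v1.png',np.clip(np.hstack([a,b])*1.5,0,255).astype(np.uint8))
"
```

```text
t 1.98 p [ 0.4529 -0.119   0.0984] rpy [-3.141 -0.004  3.039] q [ 0.04  0.5   0.11  2.12 -0.1   0.54  1.7 ] F [-0.5 -0.5  1. ] w 0.0701
slide [-0.3  0.   9.5]
```

View pics/v1.png

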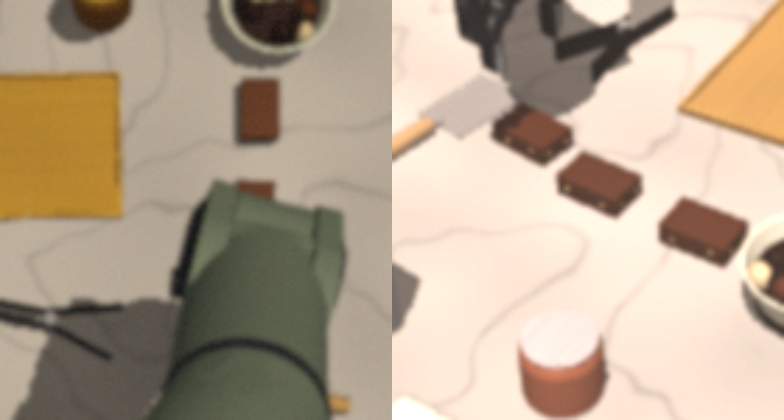

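Slab C sits under the gripper at about (530,135) in the right half, and the other slabs haven't moved. Descend and grasp.

Emit:
arm_command(gripper=[7.0, 7.0, 7.0, 7.0, 7.0], slide=[[0, 0, 4], [0, 0, 7], [0, 0, 8.5], [0, 0, 9.4], [0, 0, 9.4]], turn=[[0, 0, 0], [0, 0, 0], [0, 0, 0], [0, 0, 0], [0, 0, 0]])

```text
clock: 2.7
position: [0.4549, -0.1169, 0.0066]
tool_rot: [3.142, 0.0, 3.043]
force: [0.2, -1.1, 0.4]
grip_width: 0.0702
```

Emit:
arm_command(gripper=[4.0, 4.0, 4.0, 4.0, 4.0], slide=[[0, 0, 0], [0, 0, 0], [0, 0, 0], [0, 0, 0], [0, 0, -3]], turn=[[0, 0, 0], [0, 0, 0], [0, 0, 0], [0, 0, 0], [0, 0, 0]])

```text
clock: 3.32
position: [0.4539, -0.1169, 0.036]
tool_rot: [3.141, -0.002, 3.043]
force: [-0.1, -0.4, -1.4]
grip_width: 0.0436
```

```bash
python3 -c "
from h import *
log();move([.636,.040,.10],[np.pi,0,np.radians(-177)])"
```

```text
t 3.33 p [ 0.4539 -0.1169  0.036 ] rpy [ 3.141e+00 -2.000e-03  3.043e+00] q [ 0.07  0.62  0.08  2.14 -0.12  0.39  1.72] F [-0.1 -0.4 -1.4] w 0.0436
slide [-16.6  17.4  -6.4]
turn [ 0.  -0.1 -8.7]
```

Emit:
arm_command(gripper=[4.0, 4.0, 4.0, 4.0, 4.0], slide=[[-3, 3, -4], [-7, 7.5, -6.4], [-11, 11.5, -6.4], [-14, 15, -6.4], [-16.6, 17.4, -5]], turn=[[0, 0, -2], [0, 0, -4], [0, 0, -6], [0, 0, -8], [0, 0, -8.7]])

```text
clock: 3.95
position: [0.6387, 0.0418, 0.0875]
tool_rot: [3.141, 0.002, -3.086]
force: [0.4, -1.0, -1.0]
grip_width: 0.0442
```

Emit:
arm_command(gripper=[4.0, 4.0, 4.0, 4.0, 4.0], slide=[[0, 0, 2.5], [0, 0, 4.5], [0, 0, 5.5], [0, 0, 6.0], [0, 0, 6.0]], turn=[[0, 0, 0], [0, 0, 0], [0, 0, 0], [0, 0, 0], [0, 0, 0]])

```text
clock: 4.58
position: [0.6371, 0.0395, 0.0266]
tool_rot: [-3.142, 0.0, -3.089]
force: [-0.1, -0.3, -1.5]
grip_width: 0.0442
```

```bash
python3 -c "
from h import *
log();move([.636,.040,.011],[np.pi,0,np.radians(-177)])"
```

```text
t 4.58 p [0.6371 0.0395 0.0266] rpy [-3.142  0.    -3.089] q [-0.21  0.8   0.09  1.69 -0.1   0.65  1.55] F [-0.1 -0.3 -1.5] w 0.0442
slide [0.1 0.1 1.6]
turn [-0.  0.  0.]
```

Emit:
arm_command(gripper=[4.0, 4.0, 4.0, 5.6, 5.6], slide=[[0, 0, 1.0], [0, 0, 1.5], [0, 0, 1.5], [0, 0, 1.5], [0, 0, 1.5]], turn=[[0, 0, 0], [0, 0, 0], [0, 0, 0], [0, 0, 0], [0, 0, 0]])

```text
clock: 5.2
position: [0.637, 0.0397, 0.0113]
tool_rot: [3.142, 0.0, -3.088]
force: [-0.5, 0.3, 0.3]
grip_width: 0.0558
```

Emit:
arm_command(gripper=[5.6, 5.6, 6.5, 7.0, 7.0], slide=[[0, 0, -1], [0, 0, -3], [0, 0, -6], [0, 0, -9], [0, 0, -9]], turn=[[0, 0, 0], [0, 0, 0], [0, 0, 0], [0, 0, 0], [0, 0, 0]])

```text
clock: 5.82
position: [0.6386, 0.0398, 0.105]
tool_rot: [3.141, 0.005, -3.089]
force: [0.2, -0.3, 0.7]
grip_width: 0.07
```

```bash
python3 -c "
from h import *
log();move([.5575,-.148,.10],[np.pi,0,np.radians(179)])
t=vision.grab_frame('top');s=vision.grab_frame('scene')
a=cv2.resize(t[120:270,200:340],None,fx=2.8,fy=2.8);b=cv2.resize(s[100:250,190:330],None,fx=2.8,fy=2.8)
cv2.imwrite('pics/v2.png',np.clip(np.hstack([a,b])*1.5,0,255).astype(np.uint8))
"
```

```text
t 5.83 p [0.6386 0.0398 0.105 ] rpy [ 3.141  0.005 -3.089] q [-0.22  0.69  0.1   1.67 -0.09  0.78  1.55] F [ 0.2 -0.3  0.7] w 0.07
slide [  9.1 -18.3   0.5]
turn [0.  0.3 4. ]
```

View pics/v2.png

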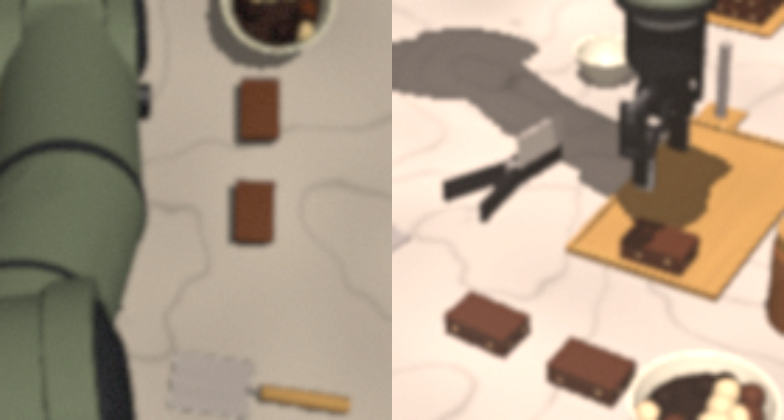

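The first slab lies flat on the tray at about (660,245), and B and A haven't moved. Next is slab B.

Emit:
arm_command(gripper=[7.0, 7.0, 7.0, 7.0, 7.0], slide=[[2.5, -5, 0], [5, -10, 0], [7.5, -15, 0.5], [9.1, -18.3, 2], [9.1, -18.3, 5]], turn=[[0, 0, 2], [0, 0, 4], [0, 0, 4], [0, 0, 4], [0, 0, 4]])

```text
clock: 6.55
position: [0.5548, -0.1514, 0.0514]
tool_rot: [-3.14, 0.001, 3.12]
force: [0.6, 0.6, -0.7]
grip_width: 0.0699
```

```bash
python3 -c "
from h import *
log();move([.5575,-.148,.005],[np.pi,0,np.radians(179)])"
```

```text
t 6.55 p [ 0.5548 -0.1514  0.0514] rpy [-3.14e+00  1.00e-03  3.12e+00] q [ 0.1   0.69  0.09  1.86 -0.1   0.59  1.8 ] F [ 0.6  0.6 -0.7] w 0.0699
slide [-0.3  0.4  4.6]
turn [-0.1  0.  -0.2]
```

Emit:
arm_command(gripper=[7.0, 7.0, 7.0, 4.0, 4.0], slide=[[0, 0.2, 2], [0, 0.2, 3.7], [0, 0.2, 4.5], [0, 0.2, 4.5], [0, 0.2, 4.5]], turn=[[0, 0, 0], [0, 0, 0], [0, 0, 0], [0, 0, 0], [0, 0, 0]])

```text
clock: 7.18
position: [0.5562, -0.146, 0.007]
tool_rot: [-3.141, 0.001, 3.125]
force: [-0.3, 0.7, -1.2]
grip_width: 0.0442
```

Emit:
arm_command(gripper=[4.0, 4.0, 4.0, 4.0, 4.0], slide=[[0, 0, 0], [0, 0, 0], [0, 0, -3], [0, 0, -7], [0, 0, -9]], turn=[[0, 0, 0], [0, 0, 0], [0, 0, 0], [0, 0, 0], [0, 0, 0]])

```text
clock: 7.8
position: [0.5564, -0.146, 0.0983]
tool_rot: [-3.141, 0.002, 3.125]
force: [0.4, 0.3, -1.7]
grip_width: 0.0443
```

```bash
python3 -c "
from h import *
log();move([.633,.110,.10],[np.pi,0,np.radians(-177)])"
```

```text
t 7.8 p [ 0.5564 -0.146   0.0983] rpy [-3.141e+00  2.000e-03  3.125e+00] q [ 0.08  0.62  0.1   1.85 -0.1   0.68  1.79] F [ 0.4  0.3 -1.7] w 0.0443
slide [-7.2 25.7 -0.2]
turn [-0.   0.1 -4. ]
```

Emit:
arm_command(gripper=[4.0, 4.0, 4.0, 4.0, 4.0], slide=[[-1.7, 6, 0], [-3.4, 12, 0], [-5.1, 18, 0], [-6.8, 24, 0], [-7.2, 25.7, 0]], turn=[[0, 0, -1], [0, 0, -2], [0, 0, -3], [0, 0, -4], [0, 0, -4]])

```text
clock: 8.43
position: [0.6323, 0.115, 0.0961]
tool_rot: [3.14, 0.0, -3.083]
force: [-0.4, -0.7, -0.8]
grip_width: 0.044
```

Emit:
arm_command(gripper=[4.0, 4.0, 4.0, 4.0, 4.0], slide=[[0, 0, 3], [0, 0, 5.5], [0, 0, 7], [0, 0, 7.7], [0, 0, 7.7]], turn=[[0, 0, 0], [0, 0, 0], [0, 0, 0], [0, 0, 0], [0, 0, 0]])

```text
clock: 9.05
position: [0.6322, 0.1096, 0.0195]
tool_rot: [-3.142, 0.0, -3.089]
force: [0.0, 0.2, -1.1]
grip_width: 0.0439
```

```bash
python3 -c "
from h import *
log();move([.633,.110,.0115],[np.pi,0,np.radians(-177)])"
```

```text
t 9.05 p [0.6322 0.1096 0.0195] rpy [-3.142  0.    -3.089] q [-0.32  0.82  0.09  1.68 -0.11  0.64  1.45] F [ 0.   0.2 -1.1] w 0.0439
slide [-0.1  0.   0.8]
turn [-0.  0.  0.]
```

Emit:
arm_command(gripper=[4.0, 4.0, 4.0, 5.6, 5.6], slide=[[0, 0, 0.5], [0, 0, 0.8], [0, 0, 0.8], [0, 0, 0.8], [0, 0, 0.8]], turn=[[0, 0, 0], [0, 0, 0], [0, 0, 0], [0, 0, 0], [0, 0, 0]])

```text
clock: 9.68
position: [0.6323, 0.1099, 0.0115]
tool_rot: [3.142, 0.0, -3.088]
force: [0.2, 0.4, 0.4]
grip_width: 0.0563
```

Emit:
arm_command(gripper=[5.6, 5.6, 6.5, 7.0, 7.0], slide=[[0, 0, -1], [0, 0, -3], [0, 0, -6], [0, 0, -9], [0, 0, -9]], turn=[[0, 0, 0], [0, 0, 0], [0, 0, 0], [0, 0, 0], [0, 0, 0]])

```text
clock: 10.3
position: [0.6337, 0.1101, 0.1051]
tool_rot: [3.141, 0.005, -3.089]
force: [-0.3, -0.4, -0.5]
grip_width: 0.0699
```

```bash
python3 -c "
from h import *
log();move([.674,-.152,.10],[np.pi,0,np.radians(179.7)])
t=vision.grab_frame('top');s=vision.grab_frame('scene')
cv2.imwrite('pics/t3.png',t);cv2.imwrite('pics/s3.png',s)
b,g,r=[t[...,i].astype(int) for i in range(3)]
m=((r-b>18)&(r<100)&(r>1.4*g)).astype(np.uint8);m[:,:260]=0
n,l,st,ce=cv2.connectedComponentsWithStats(m)
for i in range(1,n):
    if st[i,4]>150 and st[i,4]<500:
        print(st[i],ce[i].round(1),ray('top',*ce[i],.025).round(4))
"
```

```text
t 10.3 p [0.6337 0.1101 0.1051] rpy [ 3.141  0.005 -3.089] q [-0.34  0.7   0.11  1.66 -0.1   0.79  1.44] F [-0.3 -0.4 -0.5] w 0.0699
slide [ -2.6 -26.4   0.5]
turn [0.1 0.3 3.3]
[286 149  13  21 267] [292. 159.] [ 0.6741 -0.1518]
```

Slab A hasn't moved.

Emit:
arm_command(gripper=[7.0, 7.0, 7.0, 7.0, 7.0], slide=[[-0.6, -6, 0], [-1.2, -12, 0], [-1.8, -18, 0], [-2.4, -24, 0], [-2.6, -26.4, 1]], turn=[[0, 0, 1], [0, 0, 2], [0, 0, 3], [0, 0, 3.3], [0, 0, 3.3]])

```text
clock: 11.02
position: [0.6718, -0.157, 0.0913]
tool_rot: [-3.14, 0.0, 3.133]
force: [0.3, 1.1, -0.1]
grip_width: 0.07
```

Emit:
arm_command(gripper=[7.0, 7.0, 7.0, 7.0, 7.0], slide=[[0, 0, 3], [0, 0, 6], [0, 0, 7], [0, 0, 7.5], [0, 0, 7.5]], turn=[[0, 0, 0], [0, 0, 0], [0, 0, 0], [0, 0, 0], [0, 0, 0]])

```text
clock: 11.65
position: [0.6724, -0.1522, 0.0169]
tool_rot: [-3.141, 0.001, 3.137]
force: [-0.2, -1.0, -0.3]
grip_width: 0.0701
```

```bash
python3 -c "
from h import *
log();move([.674,-.152,.006],[np.pi,0,np.radians(179.7)])"
```

```text
t 11.65 p [ 0.6724 -0.1522  0.0169] rpy [-3.141e+00  1.000e-03  3.137e+00] q [ 0.08  0.88  0.1   1.54 -0.11  0.72  1.79] F [-0.2 -1.  -0.3] w 0.0701
slide [-0.2  0.   1.1]
turn [-0.   0.   0.1]
```

Emit:
arm_command(gripper=[7.0, 7.0, 4.0, 4.0, 4.0], slide=[[0, 0, 0.7], [0, 0, 1.0], [0, 0, 1.0], [0, 0, 1.0], [0, 0, 1.0]], turn=[[0, 0, 0], [0, 0, 0], [0, 0, 0], [0, 0, 0], [0, 0, 0]])

```text
clock: 12.28
position: [0.6723, -0.1524, 0.0066]
tool_rot: [-3.142, 0.0, 3.137]
force: [-0.3, 0.2, 2.8]
grip_width: 0.0441
```

Emit:
arm_command(gripper=[4.0, 4.0, 4.0, 4.0, 4.0], slide=[[0, 0, 0], [0, 0, -3], [0, 0, -7], [0, 0, -9], [0, 0, -9]], turn=[[0, 0, 0], [0, 0, 0], [0, 0, 0], [0, 0, 0], [0, 0, 0]])

```text
clock: 12.9
position: [0.6727, -0.1524, 0.0973]
tool_rot: [-3.141, 0.002, 3.137]
force: [0.8, -0.6, -2.1]
grip_width: 0.0443
```

```bash
python3 -c "
from h import *
log();move([.629,.180,.10],[np.pi,0,np.radians(-177)])"
```

```text
t 12.9 p [ 0.6727 -0.1524  0.0973] rpy [-3.141e+00  2.000e-03  3.137e+00] q [ 0.07  0.77  0.11  1.52 -0.1   0.85  1.78] F [ 0.8 -0.6 -2.1] w 0.0443
slide [ 4.5 33.2 -0.3]
turn [-0.   0.1 -3.3]
```

Emit:
arm_command(gripper=[4.0, 4.0, 4.0, 4.0, 4.0], slide=[[0.8, 6, 0], [1.6, 12, 0], [2.4, 18, 0], [3.2, 24, 0], [4.0, 30, 0]], turn=[[0, 0, -1], [0, 0, -2], [0, 0, -3], [0, 0, -3.3], [0, 0, -3.3]])

```text
clock: 13.52
position: [0.6322, 0.1495, 0.0946]
tool_rot: [-3.141, -0.002, -3.088]
force: [0.0, -0.1, -0.7]
grip_width: 0.0444
```

Emit:
arm_command(gripper=[4.0, 4.0, 4.0, 4.0, 4.0], slide=[[0.3, 3.2, 0], [0.3, 3.2, 3], [0.3, 3.2, 6], [0.3, 3.2, 7.2], [0.3, 3.2, 7.2]], turn=[[0, 0, 0], [0, 0, 0], [0, 0, 0], [0, 0, 0], [0, 0, 0]])

```text
clock: 14.15
position: [0.6281, 0.1793, 0.0232]
tool_rot: [-3.141, -0.002, -3.089]
force: [0.2, 0.1, 0.5]
grip_width: 0.044
```

```bash
python3 -c "
from h import *
log();move([.629,.180,.0115],[np.pi,0,np.radians(-177)])"
```

```text
t 14.15 p [0.6281 0.1793 0.0232] rpy [-3.141e+00 -2.000e-03 -3.089e+00] q [-0.43  0.83  0.1   1.65 -0.12  0.67  1.35] F [0.2 0.1 0.5] w 0.044
slide [-0.1  0.1  1.2]
turn [-0.  -0.1  0. ]
```

Emit:
arm_command(gripper=[4.0, 4.0, 4.0, 5.6, 5.6], slide=[[0, 0, 0.7], [0, 0, 1.1], [0, 0, 1.1], [0, 0, 1.1], [0, 0, 1.1]], turn=[[0, 0, 0], [0, 0, 0], [0, 0, 0], [0, 0, 0], [0, 0, 0]])

```text
clock: 14.78
position: [0.629, 0.1796, 0.0136]
tool_rot: [3.141, 0.0, -3.089]
force: [-0.4, 0.4, 0.2]
grip_width: 0.0559
```

Emit:
arm_command(gripper=[5.6, 5.6, 6.5, 8.0, 8.0], slide=[[0, 0, -1], [0, 0, -4], [0, 0, -9], [0, 0, -14], [0, 0, -20]], turn=[[0, 0, 0], [0, 0, 0], [0, 0, 0], [0, 0, 0], [0, 0, 0]])

```text
clock: 15.4
position: [0.6283, 0.1795, 0.2154]
tool_rot: [-3.142, -0.0, -3.088]
force: [0.3, 0.3, -0.1]
grip_width: 0.0803
```

Emit:
arm_command(gripper=[8.5, 8.5, 8.5, 8.5, 8.5], slide=[[0, -6, 0], [0, -12, 0], [0, -18, 0], [0, -24, -2], [0, -30, -4]], turn=[[0, 0, 5], [0, 0, 10], [0, 0, 20], [0, 0, 30], [0, 0, 40]])

```text
clock: 16.02
position: [0.6444, -0.1204, 0.2543]
tool_rot: [3.141, 0.0, 2.491]
force: [0.7, 0.0, 0.1]
grip_width: 0.0849
```

```bash
cat > kin.py <<'E'
from h import *
from scipy.optimize import least_squares
def fk(q,p,sg):
    s1,s3,s5,s7=sg;A=R.from_euler
    r=A('z',s1*q[0]+p[0])*A('y',q[1]);x=np.array([0,0,p[2]])
    x=x+r.apply([p[6],0,p[3]]);r=r*A('z',s3*q[2])*A('y',q[3])
    x=x+r.apply([p[7],0,p[4]]);r=r*A('z',s5*q[4])*A('y',q[5])
    x=x+r.apply([0,0,p[5]]);r=r*A('z',s7*q[6]+p[1])
    return x,r
E
python3 - <<'E'
from kin import *
import itertools
log()
D=[json.loads(l) for l in open("log.jsonl")]
D.append(dict(qpos=[-1.31,.522,-.036,1.6,.021,1.021,-.113],position=[.203,.591,.231],tool_rot=[-3.14,0,2.811]))
best=[]
for sg in itertools.product((1,-1),repeat=4):
  for y0 in(0,1.57,3.14,-1.57):
    def f(p):
        o=[]
        for d in D:
            x,r=fk(d["qpos"],p,sg);o+=[*(x-d["position"]),*(.3*(r.inv()*R.from_euler('xyz',d["tool_rot"])).as_rotvec())]
        return np.array(o)
    s=least_squares(f,[0,y0,.35,.4,.4,.25,0,0]);best.append((s.cost,sg,s.x.round(4).tolist()))
best.sort();print(*best[:4],sep="\n")
json.dump(best[0],open("kin.json","w"))
# tin in top: print from t3 after arm
t=vision.grab_frame('top');s=vision.grab_frame('scene');cv2.imwrite('pics/t4.png',t);cv2.imwrite('pics/s4.png',s)
a=cv2.resize(t[130:240,320:420],None,fx=4,fy=4,interpolation=2);b=cv2.resize(s[190:300,90:190],None,fx=4,fy=4,interpolation=2)
cv2.imwrite('pics/v4.png',np.clip(np.hstack([a,b])*1.6,0,255).astype(np.uint8))
E
```

```text
t 16.02 p [ 0.6444 -0.1204  0.2543] rpy [3.141 0.    2.491] q [-0.13  0.58  0.35  1.5  -0.21  1.1   1.19] F [0.7 0.  0.1] w 0.0849
(np.float64(0.00035868866168462465), (-1, -1, -1, -1), [-0.0965, 1.4743, 0.5672, 0.528, 0.4197, 0.5767, 0.0, -0.0074])
(np.float64(0.00035868866168462606), (-1, -1, -1, -1), [-0.0965, 1.4743, 0.5672, 0.528, 0.4197, 0.5767, 0.0, -0.0074])
(np.float64(0.0003586886616846563), (-1, -1, -1, -1), [-0.0965, 1.4743, 0.5672, 0.528, 0.4197, 0.5767, 0.0, -0.0074])
(np.float64(0.0003586886616846992), (-1, -1, -1, -1), [-0.0965, 1.4743, 0.5672, 0.528, 0.4197, 0.5767, 0.0, -0.0074])
```

View pics/v4.png

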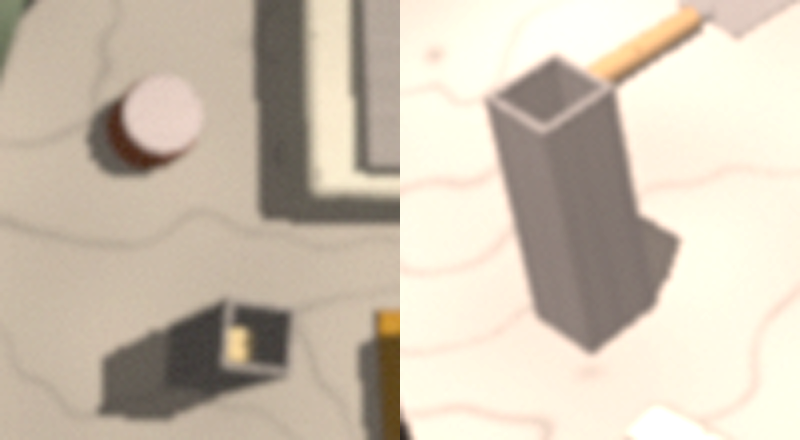

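The tin's mouth corners are at (228,302), (292,312), (288,376) and (222,366) in the left crop, and (550,57), (615,92), (545,132) and (488,97) in the right. The stick is visible inside. I'll tilt the tool in free air so the kinematic model can be fitted properly.

Emit:
arm_command(gripper=[8.5, 8.5, 8.5, 8.5], slide=[[0, 0, -2], [0, 0, -4], [0, 0, -4], [0, 0, -4]], turn=[[10, 0, 0], [20, 0, 0], [25, 0, 0], [25, 0, 0]])

```text
clock: 16.62
position: [0.645, -0.1167, 0.2921]
tool_rot: [-2.705, -0.001, 2.499]
force: [-0.1, 0.4, -0.5]
grip_width: 0.0848
```

```bash
python3 -c "
from h import *
log()
a=lambda X,Y:(320+X/4-.5,130+Y/4-.5);b=lambda X,Y:(90+(X-400)/4-.5,190+Y/4-.5)
Q=np.array([ray('top',*a(*p),.17) for p in[(228,302),(292,312),(288,376),(222,366)]]);print(Q.round(3).tolist(),Q.mean(0),np.linalg.norm(np.diff(Q,axis=0),axis=1))
S=np.array([ray('scene',*b(*p),.17) for p in[(550,57),(615,92),(545,132),(488,97)]]);print(S.round(3).tolist(),S.mean(0),np.linalg.norm(np.diff(S,axis=0),axis=1))
print(ray('scene',*b(592,352),0))
for Z in(Q,S):
    for i in range(4):
        d=Z[(i+1)%4]-Z[i];print(np.degrees(np.arctan2(d[1],d[0]))%90,end=' ')
"
```

```text
t 16.62 p [ 0.645  -0.1167  0.2921] rpy [-2.705e+00 -1.000e-03  2.499e+00] q [-0.33  0.72  0.48  1.27  0.06  1.45  1.  ] F [-0.1  0.4 -0.5] w 0.0848
[[0.513, -0.379], [0.507, -0.424], [0.462, -0.42], [0.468, -0.374]] [ 0.48733212 -0.39890202] [0.04546267 0.04541049 0.04658453]
[[0.469, -0.378], [0.521, -0.381], [0.512, -0.426], [0.465, -0.421]] [ 0.49175627 -0.40140257] [0.0519807  0.04516288 0.04729124]
[ 0.51005963 -0.42479144]
82.42407808398524 84.92529037609248 82.72064586970905 83.504957396895 85.867533854095 78.86592058759643 84.04209138729433 84.82042574746357
```

Emit:
arm_command(gripper=[8.5, 8.5, 8.5, 8.5, 8.5], slide=[[0, 0, -2], [0, 0, -4], [0, 0, -4], [0, 0, -4], [0, 0, -4]], turn=[[-4, 9, 0], [-8, 18, 0], [-12, 26, 0], [-16, 34, 0], [-20, 40, 0]])

```text
clock: 17.25
position: [0.6518, -0.1038, 0.326]
tool_rot: [-2.975, -0.503, 2.323]
force: [1.2, -0.1, -0.1]
grip_width: 0.0847
```

```bash
python3 -c "
from h import *
log()"
```

```text
t 17.25 p [ 0.6518 -0.1038  0.326 ] rpy [-2.975 -0.503  2.323] q [ 0.23  0.86 -0.22  0.85 -0.05  1.93  0.84] F [ 1.2 -0.1 -0.1] w 0.0847
```

Emit:
arm_command(gripper=[8.5, 8.5, 8.5, 8.5, 8.5], slide=[[0, 0, 0], [0, 0, 0], [0, 0, 0], [0, 0, 0], [0, 0, 0]], turn=[[-5, -8, 0], [-10, -16, 0], [-15, -24, 0], [-20, -32, 0], [-25, -40, 0]])

```text
clock: 17.88
position: [0.6517, -0.1038, 0.328]
tool_rot: [2.856, 0.197, 2.283]
force: [1.7, -0.5, -0.9]
grip_width: 0.0851
```

```bash
cat > kin.py <<'E'
from h import *
from scipy.optimize import least_squares
sg=(-1,-1,-1,-1)
def fk(q,p,full=False):
    A=R.from_euler
    r=A('z',-q[0]+p[0])*A('y',q[1]);x0=np.array([0,0,p[2]])
    x1=x0+r.apply([p[6],p[8],p[3]]);r=r*A('z',-q[2])*A('y',q[3])
    x2=x1+r.apply([p[7],p[9],p[4]]);r=r*A('z',-q[4])*A('y',q[5])
    x=x2+r.apply([p[11],p[10],p[5]]);r=r*A('z',-q[6]+p[1])
    return (x0,x1,x2,x,r) if full else (x,r)
E
python3 - <<'E'
from kin import *
log()
D=[json.loads(l) for l in open("log.jsonl")]
D.append(dict(qpos=[-1.31,.522,-.036,1.6,.021,1.021,-.113],position=[.203,.591,.231],tool_rot=[-3.14,0,2.811]))
def f(p):
    o=[]
    for d in D:
        x,r=fk(d["qpos"],p);o+=[*(x-d["position"]),*(.3*(r.inv()*R.from_euler('xyz',d["tool_rot"])).as_rotvec())]
    return np.array(o+list(.001*np.array(p)))
s=least_squares(f,[0,1.57,.35,.4,.4,.25]+[0]*6);print(s.cost,s.x.round(4).tolist(),np.abs(s.fun).max())
json.dump(s.x.tolist(),open("kin.json","w"))
E
```

```text
t 17.88 p [ 0.6517 -0.1038  0.328 ] rpy [2.856 0.197 2.283] q [ 0.29  0.34 -0.24  1.68  0.02  0.79  0.81] F [ 1.7 -0.5 -0.9] w 0.0851
1.6960326854049525e-06 [-0.0, 1.5707, 0.3203, 0.5297, 0.4207, 0.3278, -0.0, -0.0, -0.0213, -0.037, -0.0008, -0.0001] 0.0015706908009007086
```

```bash
cat > plan.py <<'E'
from kin import *
P=json.load(open("kin.json"))
lo=np.array([-2.91,-.3,-1.5,.17,-1.26,.16,-2.52]);hi=np.array([2.91,2.13,1.42,2.43,4.41,1.93,2.52])
def ik(x,r,q0,w=.002):
    f=lambda q:np.r_[(fk(q,P)[0]-x)*10,(r.inv()*fk(q,P)[1]).as_rotvec()*3,w*(q-q0)]
    s=least_squares(f,np.clip(q0,lo+.03,hi-.03),bounds=(lo+.02,hi-.02));e=f(s.x)[:6]
    return s.x,np.abs(e[:3]).max()/10+np.abs(e[3:]).max()/3
def grot(al,e,s):  # tool rotation: z fwd at azimuth al, e below level; x = s*up-ish
    z=np.array([np.cos(e)*np.cos(al),np.cos(e)*np.sin(al),-np.sin(e)])
    y=s*np.array([-np.sin(al),np.cos(al),0])*1.0
    x=np.cross(y,z);return R.from_matrix(np.c_[x,y,z])
E
cat > search.py <<'E'
from plan import *
rng=np.random.default_rng(0);tin=np.array([.4895,-.400]);ya=np.radians(-6.5)
qn=bot.observe()["qpos"];out=[]
for k in range(4):
  for e in np.radians([10,20,30,40]):
    hg=.12
    for s in(1,-1):
      r=grot(ya+k*np.pi/2,e,s);x=np.r_[tin,hg]+r.apply([0,0,.019])
      b=None
      for t in range(6):
        q,er=ik(x,r,np.array(qn) if t==0 else rng.uniform(lo,hi))
        x0,x1,x2,_,_=fk(q,P,True)
        if er<.004 and x2[2]>.12 and x1[2]>.2: b=q;break
      if b is None: continue
      ut=r.inv().apply([0,0,1])
      for t in range(5):
        def f(q):
            X,rr=fk(q,P);u=rr.apply(ut);g=X-rr.apply([0,0,.019]);m=g+(.17-hg)*u;low=m[2]-.025*np.sqrt(2)*np.cos(np.arcsin(np.clip(u[2],-1,1)))
            bx=m[:2]-np.clip(m[:2],[.45,-.25],[.62,-.08])
            tray=u[0]-np.clip(u[0],.35,2)
            _,_,x2,_,_=fk(q,P,True)
            return np.r_[(u[2]+.55)*5,(low-.02)*20,bx*10,tray*2,min(x2[2]-.15,0)*20,.01*(q-b)]
        q0=b if t==0 else np.clip(b+rng.normal(0,.8,7),lo+.03,hi-.03)
        z=least_squares(f,np.clip(q0,lo+.03,hi-.03),bounds=(lo+.05,hi-.05))
        if np.abs(z.fun[:6]).max()<.05: out.append((np.abs(z.x-b).max(),k,np.degrees(e).round(),s,b.round(2).tolist(),z.x.round(2).tolist()))
      print(k,np.degrees(e).round(),s,b.round(2),len(out),flush=True)
out.sort(key=lambda o:o[0]);print(*out[:8],sep="\n")
json.dump([[float(o[0]),o[1],float(o[2]),o[3],o[4],o[5]] for o in out],open("out.json","w"))
E
timeout 500 python3 search.py
```

```text
Traceback (most recent call last):
  File "search.py", line 24, in <module>
    z=least_squares(f,np.clip(q0,lo+.03,hi-.03),bounds=(lo+.05,hi-.05))
ValueError: Initial guess is outside of provided bounds
```

```bash
sed -i 's/clip(q0,lo+.03,hi-.03),bounds=(lo+.05/clip(q0,lo+.06,hi-.06),bounds=(lo+.05/' search.py; timeout 560 python3 search.py
```

```text
0 10.0 1 [ 1.91  1.62 -1.28  2.18  3.4   0.41 -0.13] 5
0 10.0 -1 [0.5  1.21 0.57 2.24 3.8  1.91 1.3 ] 10
0 20.0 1 [ 1.92  1.67 -1.48  2.2   2.54  0.51  0.67] 14
0 20.0 -1 [0.28 1.3  0.9  2.27 3.77 1.91 1.  ] 15
0 30.0 1 [ 1.85  1.5  -1.48  2.18  2.3   0.58  0.69] 19
0 30.0 -1 [ 1.85  1.5  -1.48  2.18  2.3   0.58 -2.45] 23
0 40.0 1 [ 1.76  1.24 -1.37  2.14  2.1   0.52  0.64] 28
0 40.0 -1 [ 1.24  0.75 -0.52  2.16  3.84  0.42  1.68] 30
1 10.0 1 [ 1.08  1.35 -0.39  0.93 -0.58  1.91 -2.37] 33
1 10.0 -1 [ 1.09  1.35 -0.4   0.93 -0.57  1.91  0.77] 38
1 20.0 -1 [ 1.07  1.25 -0.35  1.01 -0.52  1.79  0.81] 41
1 30.0 1 [ 1.1   1.17 -0.45  1.1  -0.36  1.63 -2.39] 44
1 30.0 -1 [ 1.03  1.15 -0.3   1.1  -0.47  1.66  0.83] 48
1 40.0 -1 [ 0.99  1.05 -0.25  1.2  -0.42  1.52  0.84] 51
2 40.0 1 [ 0.26  1.21  0.51  1.01 -0.07  1.79 -1.01] 53
2 40.0 -1 [ 0.51  1.14 -0.11  0.98  0.35  1.87  1.83] 57
3 10.0 1 [-0.15  1.09  0.3   1.94  1.38  1.15 -1.39] 61
3 10.0 -1 [-0.09  1.07  0.23  1.94  1.42  1.22  1.74] 64
3 20.0 1 [-0.07  0.97  0.23  1.97  1.39  1.06 -1.3 ] 65
3 20.0 -1 [-0.02  0.95  0.16  1.96  1.42 
[... 707 characters left out ...]
, np.float64(20.0), -1, [1.07, 1.25, -0.35, 1.01, -0.52, 1.79, 0.81], [0.08, 1.29, 0.36, 1.24, 0.16, 1.84, -0.34])
(np.float64(1.159325538415691), 1, np.float64(10.0), -1, [1.09, 1.35, -0.4, 0.93, -0.57, 1.91, 0.77], [0.21, 1.25, 0.25, 1.2, 0.11, 1.88, -0.39])
(np.float64(1.2113975741518983), 3, np.float64(10.0), -1, [-0.09, 1.07, 0.23, 1.94, 1.42, 1.22, 1.74], [-0.73, 1.69, 0.93, 2.38, 2.63, 0.94, 2.47])
(np.float64(1.261883883840735), 3, np.float64(30.0), -1, [0.08, 0.85, 0.09, 1.97, 1.38, 1.0, 1.95], [-0.97, 1.77, 1.01, 2.36, 2.64, 0.21, 2.47])
(np.float64(1.2670076178905434), 1, np.float64(30.0), -1, [1.03, 1.15, -0.3, 1.1, -0.47, 1.66, 0.83], [0.02, 1.28, 0.35, 1.31, 0.27, 1.77, -0.43])
```

```bash
cat > path.py <<'E'
from plan import *
def leg(q,x1,r1,n):
    x0,r0=fk(q,P);rv=(r0.inv()*r1).as_rotvec()
    for i in range(1,n+1):
        qq,er=ik(x0+(x1-x0)*i/n,r0*R.from_rotvec(rv*i/n),q);j=np.abs(qq-q).max();q=qq
        if er>.004 or j>.5 or i==n: a=fk(q,P,True);print(i,q.round(2),"err",er.round(4),"dq",j.round(2),"wristz",a[2].round(2))
    return q
E
python3 - <<'E'
from path import *
s=bot.observe();q=np.array(s["qpos"]);x,r=fk(q,P);print(x-s["position"])
ya=np.radians(-6.5);e=np.radians(10);tin=np.array([.4895,-.4]);hg=.115
for sgn in(1,-1):
    print("s",sgn);G=grot(ya-np.pi/2,e,sgn);g=np.r_[tin,hg]+G.apply([0,0,.019])
    q=np.array(s["qpos"]);pre=g+G.apply([0,0,-.12])
    up=pre+[0,0,.12]
    q=leg(q,up,G,12);q=leg(q,pre,G,6);q=leg(q,g,G,6);q=leg(q,g+[0,0,.12],G,6)
    G2=G*R.from_rotvec([0,0,np.radians(-125)]);u=G2.apply(G.inv().apply([0,0,1]));print("u",u)
    m=np.array([.47,-.29,.057]);gp=m-(.17-hg)*u;tc=gp+G2.apply([0,0,.019])
    q=leg(q,tc+[0,0,.08],G2,14);q=leg(q,tc,G2,6)
E
```

```text
[3.54408078e-05 2.09550948e-05 6.40051764e-05]
s 1
12 [-0.4   0.83  0.35  1.98  1.15  1.28 -1.13] err 0.0 dq 0.09 wristz [0.54 0.02 0.31]
6 [-0.37  1.06  0.31  1.94  1.15  1.21 -1.31] err 0.0 dq 0.04 wristz [0.54 0.02 0.19]
6 [-0.21  1.13  0.39  1.94  1.34  1.07 -1.39] err 0.0 dq 0.03 wristz [ 0.52 -0.1   0.17]
6 [-0.24  0.89  0.45  2.    1.34  1.1  -1.2 ] err 0.0 dq 0.04 wristz [ 0.52 -0.1   0.29]
u [ 0.83198435  0.17604576 -0.5261273 ]
14 [-0.3   0.95  0.22  2.15  1.25  1.24  0.71] err 0.0 dq 0.14 wristz [0.46 0.   0.22]
6 [-0.29  1.13  0.19  2.09  1.26  1.21  0.59] err 0.0 dq 0.03 wristz [0.46 0.   0.14]
s -1
12 [-0.03  0.78 -0.16  1.96  1.31  1.61  1.94] err 0.0 dq 0.14 wristz [0.54 0.02 0.31]
6 [-0.03  1.01 -0.15  1.92  1.34  1.57  1.75] err 0.0 dq 0.04 wristz [0.54 0.02 0.19]
6 [ 0.12  1.05 -0.06  1.92  1.53  1.46  1.74] err 0.0 dq 0.03 wristz [ 0.52 -0.1   0.17]
6 [ 0.12  0.81 -0.06  1.98  1.49  1.46  1.92] err 0.0 dq 0.04 wristz [ 0.52 -0.1   0.29]
u [ 0.83198435  0.17604576 -0.5261273 ]
5 [-0.05  0.87  0.07  2.09  1.45  1.38  2.5 ] err 0.0446 dq 0.15 wristz [ 0.48 -0.06  0.2
[... 686 characters left out ...]
.18  2.5 ] err 0.2455 dq 0.14 wristz [ 0.36 -0.03  0.23]
14 [-0.84  1.59  1.12  2.41  2.45  0.18  2.5 ] err 0.249 dq 0.14 wristz [ 0.36 -0.03  0.23]
1 [-0.85  1.61  1.1   2.4   2.42  0.18  2.5 ] err 0.0406 dq 0.03 wristz [ 0.36 -0.03  0.22]
2 [-0.85  1.63  1.08  2.4   2.39  0.18  2.5 ] err 0.0823 dq 0.03 wristz [ 0.36 -0.03  0.2 ]
3 [-0.85  1.64  1.05  2.39  2.37  0.18  2.5 ] err 0.1249 dq 0.03 wristz [ 0.36 -0.03  0.19]
4 [-0.85  1.66  1.03  2.38  2.34  0.18  2.5 ] err 0.1682 dq 0.02 wristz [ 0.36 -0.03  0.18]
5 [-0.85  1.67  1.01  2.37  2.32  0.18  2.5 ] err 0.2121 dq 0.02 wristz [ 0.36 -0.03  0.17]
6 [-0.85  1.68  0.99  2.37  2.3   0.18  2.5 ] err 0.2564 dq 0.02 wristz [ 0.36 -0.03  0.17]
```

```bash
cat > tin.py <<'E'
from plan import *
ya=np.radians(-6.5);e=np.radians(10);tin=np.array([.4895,-.4]);hg=.115
G=grot(ya-np.pi/2,e,1);g=np.r_[tin,hg]+G.apply([0,0,.019]);pre=g+G.apply([0,0,-.12]);up=pre+[0,0,.12]
def go(p,r,f=1):
    move(p,r.as_euler('xyz'))
E
python3 -c "
from tin import *
print(up,pre,g);go(up,G)"
```

```text
[ 0.50075982 -0.3011738   0.25253847] [ 0.50075982 -0.3011738   0.13253847] [ 0.48738182 -0.41859107  0.11170068]
slide [ -3.5 -25.7   1.2]
turn [ 49.8 -70.2  26. ]
```

Emit:
arm_command(gripper=[8.5, 8.5, 8.5, 8.5, 8.5], slide=[[-0.5, -2.5, 0], [-1, -5, 0], [-1.5, -7.5, 0.3], [-1.8, -10, 0.5], [-2, -13, 0.6]], turn=[[5, -7, 2.6], [10, -14, 5.2], [15, -21, 7.8], [20, -28, 10.4], [25, -35, 13]])

```text
clock: 18.5
position: [0.5764, -0.2051, 0.2899]
tool_rot: [-3.137, 0.769, 1.942]
force: [0.5, -0.3, -0.5]
grip_width: 0.0851
```

```bash
python3 -c "
from tin import *
log();go(up,G)"
```

```text
t 18.5 p [ 0.5764 -0.2051  0.2899] rpy [-3.137  0.769  1.942] q [-0.3   0.37  0.21  1.98  0.97  0.85 -0.43] F [ 0.5 -0.3 -0.5] w 0.0851
slide [ -1.9 -10.5   7.1]
turn [ 24.7 -35.2  13.3]
```

Emit:
arm_command(gripper=[8.5, 8.5, 8.5, 8.5, 8.5], slide=[[-0.4, -2, 1.4], [-0.8, -4, 2.8], [-1.2, -6.3, 4.3], [-1.6, -8.4, 5.7], [-1.9, -10.5, 7.1]], turn=[[5, -7, 2.7], [10, -14, 5.4], [15, -21, 8], [20, -28, 10.6], [24.7, -35.2, 13.3]])

```text
clock: 19.12
position: [0.5008, -0.3018, 0.2518]
tool_rot: [-3.127, 1.396, 1.47]
force: [-0.0, -0.1, 0.5]
grip_width: 0.085
```

```bash
python3 -c "
from tin import *
log();go(up,G);go(pre,G);go(g,G)"
```

```text
t 19.12 p [ 0.5008 -0.3018  0.2518] rpy [-3.127  1.396  1.47 ] q [-0.44  0.84  0.41  1.98  1.13  1.24 -1.11] F [-0.  -0.1  0.5] w 0.085
slide [-0.1 -0.  -0.1]
turn [-0.1  0.   0.1]
slide [11.8  0.   2. ]
turn [-0.1  0.   0.1]
slide [11.8  0.  14. ]
turn [-0.1  0.   0.1]
```

Emit:
arm_command(gripper=[8.5, 8.5, 8.5, 8.5, 8.5], slide=[[4, 0, 0], [8, 0, 1], [11.8, 0, 2], [11.8, 0, 3], [11.8, 0, 4]], turn=[[0, 0, 0], [0, 0, 0], [0, 0, 0], [0, 0, 0], [0, 0, 0]])

```text
clock: 19.75
position: [0.499, -0.3209, 0.13]
tool_rot: [-3.121, 1.395, 1.478]
force: [0.6, 0.2, -0.5]
grip_width: 0.0848
```

```bash
python3 -c "
from tin import *
log();go(g,G)
t=vision.grab_frame('top');s=vision.grab_frame('scene')
a=cv2.resize(t[150:260,310:410],None,fx=4,fy=4,interpolation=2);b=cv2.resize(s[170:300,100:230],None,fx=3.4,fy=3.4,interpolation=2)[:440]
cv2.imwrite('pics/v5.png',np.clip(np.hstack([a,b[:440]])*1.6,0,255).astype(np.uint8))"
```

```text
t 19.75 p [ 0.499  -0.3209  0.13  ] rpy [-3.121  1.395  1.478] q [-0.38  1.08  0.38  1.95  1.15  1.14 -1.3 ] F [ 0.6  0.2 -0.5] w 0.0848
slide [ 0.1 -0.1 10. ]
turn [ 0.  -0.1  0.2]
```

View pics/v5.png

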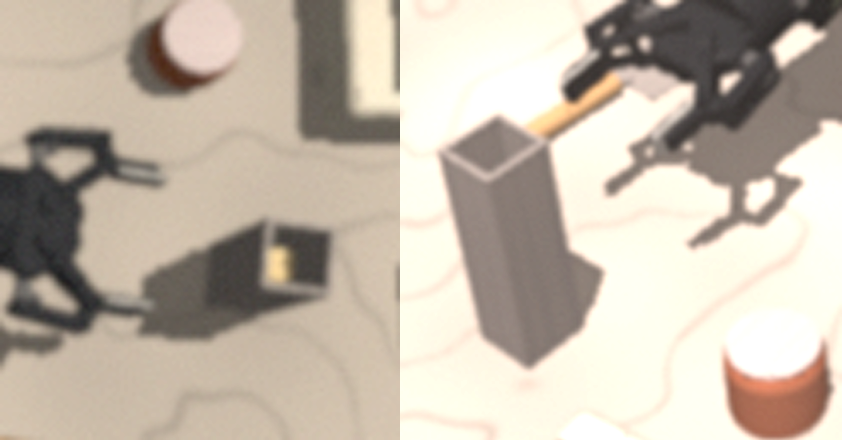

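The open fingers at (150,175) and (150,305) straddle the tin, but about 5 mm off centre, so I'll shift by -0.4 cm along tool y while advancing.

Emit:
arm_command(gripper=[8.5, 8.5, 8.5, 8.5, 8.5], slide=[[0, -0.3, 2], [0, -0.4, 5], [0, -0.4, 7.5], [0, -0.4, 9.5], [0, -0.4, 9.8]], turn=[[0, 0, 0], [0, 0, 0], [0, 0, 0], [0, 0, 0], [0, 0, 0]])

```text
clock: 20.48
position: [0.484, -0.4162, 0.1116]
tool_rot: [-3.114, 1.396, 1.485]
force: [-0.1, 0.2, 0.4]
grip_width: 0.0852
```

Emit:
arm_command(gripper=[8.5, 7.0, 6.0, 5.4, 4.6], slide=[[0, 0, 0], [0, 0, 0], [0, 0, 0], [0, 0, 0], [0, 0, 0]], turn=[[0, 0, 0], [0, 0, 0], [0, 0, 0], [0, 0, 0], [0, 0, 0]], force=60)

```text
clock: 21.1
position: [0.485, -0.4147, 0.1112]
tool_rot: [-3.114, 1.395, 1.488]
force: [1.3, 1.5, 1.2]
grip_width: 0.0495
```

Emit:
arm_command(gripper=[4.4, 4.4, 4.4, 4.4], slide=[[0, 0, 0], [0, 0, 0], [0, 0, 0], [0, 0, 0]], turn=[[0, 0, 0], [0, 0, 0], [0, 0, 0], [0, 0, 0]])

```text
clock: 21.6
position: [0.4848, -0.4149, 0.1112]
tool_rot: [-3.114, 1.395, 1.487]
force: [1.3, 1.7, 0.1]
grip_width: 0.0493
```

```bash
python3 -c "
from tin import *
log();go(g+[0,0,.12],G)"
```

```text
t 21.6 p [ 0.4848 -0.4149  0.1112] rpy [-3.114  1.395  1.487] q [-0.26  1.14  0.44  1.95  1.31  1.02 -1.39] F [1.3 1.7 0.1] w 0.0493
slide [-11.9   0.2  -1.8]
turn [ 0.1 -0.1  0.3]
```

Emit:
arm_command(gripper=[4.4, 4.4, 4.4, 4.4, 4.4], slide=[[-1, 0, -0.2], [-4, 0, -0.7], [-8, 0, -1.4], [-11.8, 0, -2.1], [-11.8, 0, -2.1]], turn=[[0, 0, 0], [0, 0, 0], [0, 0, 0], [0, 0, 0], [0, 0, 0]])

```text
clock: 22.22
position: [0.4853, -0.4152, 0.2337]
tool_rot: [-3.136, 1.395, 1.465]
force: [-0.2, -0.5, -3.0]
grip_width: 0.0495
```

```bash
cat >> tin.py <<'E'
hg=.1145
def pour(phi,m,dz=0):
    G2=G*R.from_rotvec([0,0,np.radians(phi)]);u=G2.apply(G.inv().apply([0,0,1]));print("u",u.round(2))
    return np.array(m)-(.17-hg)*u+G2.apply([0,0,.019])+[0,0,dz],G2
E
python3 -c "
from tin import *
log()
for ph in(-50,-80,-125):
    x,G2=pour(ph,[.47,-.29,.062],.08);print(x);go(x,G2)"
```

```text
t 22.23 p [ 0.4853 -0.4152  0.2337] rpy [-3.136  1.395  1.465] q [-0.29  0.9   0.51  2.01  1.31  1.05 -1.19] F [-0.2 -0.5 -3. ] w 0.0495
u [ 0.76 -0.02  0.65]
[ 0.4258976  -0.30721983  0.10242817]
slide [14.7 -7.1 -7.6]
turn [  0.1  -0.  -49.9]
u [0.98 0.03 0.2 ]
[ 0.4135135  -0.31029028  0.12768029]
slide [12.1 -8.3 -7.6]
turn [  0.1  -0.  -79.9]
u [ 0.83  0.18 -0.53]
[ 0.42170668 -0.31836161  0.16790075]
slide [ 8.  -7.4 -7.6]
turn [ 1.000e-01  1.000e-01 -1.249e+02]
```

Emit:
arm_command(gripper=[4.4, 4.4, 4.4, 4.4, 4.4], slide=[[0.4, -0.7, -1], [1, -1.5, -2], [1.5, -3, -4], [2, -5, -5.5], [2.5, -7, -7.4]], turn=[[0, 0, -10], [0, 0, -20], [0, 0, -30], [0, 0, -40], [0, 0, -50]])

```text
clock: 22.85
position: [0.4234, -0.3298, 0.2191]
tool_rot: [-1.796, 0.674, 2.887]
force: [-0.4, -0.1, -3.3]
grip_width: 0.0494
```

```bash
python3 -c "
from tin import *
log()
x,G2=pour(-125,[.47,-.29,.062],.04);go(x,G2)
x,G2=pour(-125,[.47,-.29,.062],0);go(x,G2)"
```

```text
t 22.85 p [ 0.4234 -0.3298  0.2191] rpy [-1.796  0.674  2.887] q [-0.4   0.86  0.39  2.18  1.23  1.16 -0.46] F [-0.4 -0.1 -3.3] w 0.0494
u [ 0.83  0.18 -0.53]
slide [6.  6.9 0.5]
turn [  0.1   0.1 -74.3]
u [ 0.83  0.18 -0.53]
slide [ 8.5 10.   1.2]
turn [  0.1   0.1 -74.3]
```

Emit:
arm_command(gripper=[4.4, 4.4, 4.4, 4.4, 4.4], slide=[[1, 1.2, 0.1], [3, 3.5, 0.4], [5, 6, 0.7], [7, 8.2, 1], [8, 9.4, 1.2]], turn=[[0, 0, -9], [0, 0, -18], [0, 0, -27], [0, 0, -36], [0, 0, -42]])

```text
clock: 23.48
position: [0.4234, -0.3203, 0.0939]
tool_rot: [-1.747, -0.045, 3.038]
force: [0.7, -0.9, -3.3]
grip_width: 0.0492
```

```bash
python3 -c "
from tin import *
log()
x,G2=pour(-125,[.47,-.29,.062],0);print(x);go(x,G2)"
```

```text
t 23.48 p [ 0.4234 -0.3203  0.0939] rpy [-1.747 -0.045  3.038] q [-0.34  1.12  0.26  2.1   1.24  1.15  0.06] F [ 0.7 -0.9 -3.3] w 0.0492
u [ 0.83  0.18 -0.53]
[ 0.42170668 -0.31836161  0.08790075]
slide [ 0.2  0.6 -0.1]
turn [  0.1   0.1 -32.3]
```

Emit:
arm_command(gripper=[4.4, 4.4, 4.4, 4.4, 4.4], slide=[[0, 0, 0], [0, 0.3, 0], [0, 0.4, 0], [0, 0.4, 0], [0, 0.4, 0]], turn=[[0, 0, -9], [0, 0, -18], [0, 0, -27], [0, 0, -34], [0, 0, -34]])

```text
clock: 24.1
position: [0.4236, -0.3198, 0.0916]
tool_rot: [-1.788, -0.622, -3.126]
force: [0.2, 0.7, -1.3]
grip_width: 0.0494
```

Emit:
arm_command(gripper=[4.4, 4.4, 4.4, 4.4, 4.4], slide=[[0, 0, 0], [0, 0, 0], [0, 0, 0], [0, 0, 0], [0, 0, 0]], turn=[[0, 0, 0], [0, 0, 0], [0, 0, 0], [0, 0, 0], [0, 0, 0]])

```text
clock: 24.72
position: [0.4239, -0.3198, 0.0922]
tool_rot: [-1.787, -0.622, -3.126]
force: [0.4, -0.4, -1.8]
grip_width: 0.0493
```

```bash
python3 -c "
from tin import *
log()
t=vision.grab_frame('top');s=vision.grab_frame('scene')
a=cv2.resize(t[150:260,300:400],None,fx=4,fy=4,interpolation=2);b=cv2.resize(s[170:300,130:260],None,fx=3.4,fy=3.4,interpolation=2)[:440]
cv2.imwrite('pics/v6.png',np.clip(np.hstack([a,b[:440]])*1.6,0,255).astype(np.uint8))"
```

```text
t 24.73 p [ 0.4239 -0.3198  0.0922] rpy [-1.787 -0.622 -3.126] q [-0.3   1.11  0.22  2.1   1.26  1.19  0.64] F [ 0.4 -0.4 -1.8] w 0.0493
```

View pics/v6.png

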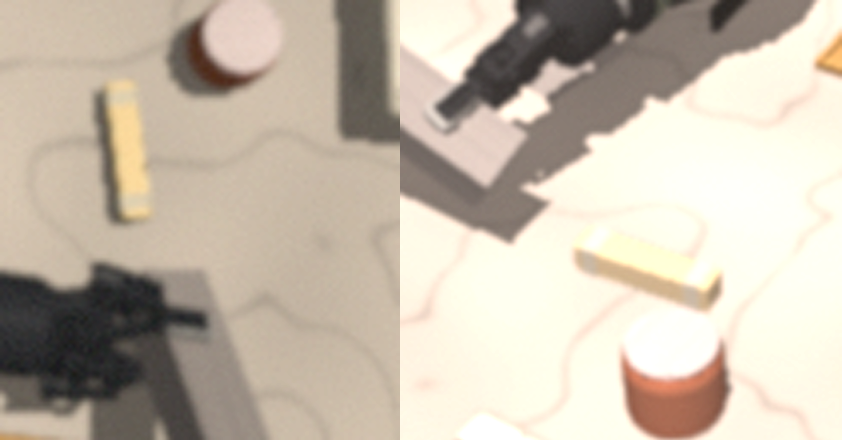

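The stick slid out and lies flat on the counter, from (120,85) to (135,215) in the left crop, and the tin is empty. Now I'll return the tin upright.

```bash
python3 -c "
from tin import *
a=lambda X,Y:(300+X/4-.5,150+Y/4-.5)
A=[ray('top',*a(*p),.024) for p in[(107,88),(135,83),(150,213),(121,218)]];A=np.array(A);print('stick',A.round(3).tolist(),A.mean(0),np.linalg.norm(A[0]-A[3]))
go([.4853,-.4152,.2337],G)"
```

```text
stick [[0.636, -0.261], [0.641, -0.284], [0.537, -0.295], [0.532, -0.272]] [ 0.58670528 -0.27800513] 0.10452386501724496
slide [  3.4 -16.7   6.2]
turn [1.000e-01 1.000e-01 1.263e+02]
```

Emit:
arm_command(gripper=[4.4, 4.4, 4.4, 4.4, 4.4], slide=[[-1, -2, 0], [-3, -5, 0], [-5, -8, 0], [-6, -10, 0], [-7, -12, 0]], turn=[[0, 0, 5], [0, 0, 13], [0, 0, 22], [0, 0, 32], [0, 0, 42]])

```text
clock: 25.45
position: [0.5499, -0.3438, 0.147]
tool_rot: [-1.747, 0.104, 3.011]
force: [-0.5, -0.3, -2.1]
grip_width: 0.0491
```

```bash
python3 -c "
from tin import *
log();go([.4853,-.4152,.2337],G)"
```

```text
t 25.45 p [ 0.5499 -0.3438  0.147 ] rpy [-1.747  0.104  3.011] q [-0.28  1.06  0.32  1.82  1.2   1.21  0.27] F [-0.5 -0.3 -2.1] w 0.0491
slide [  4.5 -10.4   6.2]
turn [ 0.1  0.  84. ]
```

Emit:
arm_command(gripper=[4.4, 4.4, 4.4, 4.4, 4.4], slide=[[0, -3, 0], [1, -6, 1], [2, -9, 2], [3.5, -10.4, 3.5], [4.5, -10.4, 5]], turn=[[0, 0, 9], [0, 0, 19], [0, 0, 29], [0, 0, 39], [0, 0, 49]])

```text
clock: 26.08
position: [0.4863, -0.4041, 0.2363]
tool_rot: [-1.872, 0.94, 2.784]
force: [0.3, 0.3, -2.1]
grip_width: 0.0492
```

```bash
python3 -c "
from tin import *
log();go([.4853,-.4152,.2337],G)"
```

```text
t 26.07 p [ 0.4863 -0.4041  0.2363] rpy [-1.872  0.94   2.784] q [-0.29  0.89  0.47  2.01  1.3   1.09 -0.58] F [ 0.3  0.3 -2.1] w 0.0492
slide [0.  0.1 1.1]
turn [ 0.1 -0.  34.9]
```

Emit:
arm_command(gripper=[4.4, 4.4, 4.4, 4.4, 4.4], slide=[[0, 0, 0.5], [0, 0.1, 1.1], [0, 0.1, 1.1], [0, 0.1, 1.1], [0, 0.1, 1.1]], turn=[[0, 0, 10], [0, 0, 20], [0, 0, 30], [0, 0, 35], [0, 0, 35]])

```text
clock: 26.7
position: [0.4867, -0.4142, 0.2328]
tool_rot: [-3.109, 1.395, 1.493]
force: [0.2, 1.0, -2.5]
grip_width: 0.0494
```

```bash
python3 -c "
from tin import *
log();move([.4848,-.4149,.1125],[-3.114,1.395,1.487]);move([.4848,-.4149,.1125],G.as_euler('xyz'))"
```

```text
t 26.7 p [ 0.4867 -0.4142  0.2328] rpy [-3.109  1.395  1.493] q [-0.3   0.91  0.51  2.    1.3   1.05 -1.19] F [ 0.2  1.  -2.5] w 0.0494
slide [11.8 -0.1  2.2]
turn [0.  0.  0.1]
slide [11.8 -0.1  2.2]
turn [ 0.1 -0.1  0.4]
```

Emit:
arm_command(gripper=[4.4, 4.4, 4.4, 4.4, 4.4], slide=[[4, 0, 0.7], [8, 0, 1.5], [10.5, 0, 1.9], [11.5, 0, 2.1], [11.7, 0, 2.1]], turn=[[0, 0, 0], [0, 0, 0], [0, 0, 0], [0, 0, 0], [0, 0, 0]])

```text
clock: 27.32
position: [0.4862, -0.4146, 0.1142]
tool_rot: [-3.106, 1.396, 1.495]
force: [-0.3, -0.1, -1.9]
grip_width: 0.0494
```

```bash
python3 -c "
from tin import *
log();move([.4848,-.4149,.1112],[-3.114,1.395,1.487])"
```

```text
t 27.32 p [ 0.4862 -0.4146  0.1142] rpy [-3.106  1.396  1.495] q [-0.26  1.14  0.45  1.95  1.31  1.02 -1.38] F [-0.3 -0.1 -1.9] w 0.0494
slide [ 0.3 -0.1  0.1]
turn [0.  0.  0.1]
```

Lower the last 2–3 mm, release gently, and back off.

Emit:
arm_command(gripper=[4.4, 4.4, 4.4, 4.4], slide=[[0.2, 0, 0], [0.3, 0, 0], [0.3, 0, 0], [0.3, 0, 0]], turn=[[0, 0, 0], [0, 0, 0], [0, 0, 0], [0, 0, 0]])

```text
clock: 27.82
position: [0.4864, -0.414, 0.1113]
tool_rot: [-3.115, 1.395, 1.486]
force: [0.4, 0.2, -2.6]
grip_width: 0.0493
```

Emit:
arm_command(gripper=[5.2, 5.8, 6.5, 8.0, 8.5], slide=[[0, 0, 0], [0, 0, 0], [0, 0, 0], [0, 0, 0], [0, 0, 0]], turn=[[0, 0, 0], [0, 0, 0], [0, 0, 0], [0, 0, 0], [0, 0, 0]])

```text
clock: 28.45
position: [0.4863, -0.414, 0.111]
tool_rot: [-3.113, 1.395, 1.488]
force: [-0.8, -0.6, 0.4]
grip_width: 0.0852
```

Emit:
arm_command(gripper=[8.5, 8.5, 8.5, 8.5, 8.5], slide=[[0, 0, -2], [0, 0, -5], [0, 0, -8], [0, 0, -11], [0, 0, -14]], turn=[[0, 0, 0], [0, 0, 0], [0, 0, 0], [0, 0, 0], [0, 0, 0]])

```text
clock: 29.08
position: [0.5018, -0.2749, 0.1357]
tool_rot: [-3.112, 1.395, 1.489]
force: [0.2, 0.5, -0.6]
grip_width: 0.085
```

```bash
python3 -c "
from tin import *
log();q=(R.from_euler('z',-1*0))
dn=R.from_euler('xyz',[np.pi,0,np.radians(174)])
for w in(174,-6): move([.587,-.278,.16],[np.pi,0,np.radians(w)])
s=bot.observe()['qpos']
from path import *
for w in(174,-6): leg(np.array(s),np.array([.587,-.278,.16]),R.from_euler('xyz',[np.pi,0,np.radians(w)]),10)"
```

```text
t 29.07 p [ 0.5018 -0.2749  0.1357] rpy [-3.112  1.395  1.489] q [-0.45  1.06  0.35  1.94  1.08  1.19 -1.27] F [ 0.2  0.5 -0.6] w 0.085
slide [-2.3  8.5 -1. ]
turn [-62.2  61.4 -73.8]
slide [-2.3  8.5 -1. ]
turn [61.4 62.1 73.7]
10 [ 0.69  0.69 -0.53  1.58  0.4   0.99  1.5 ] err 0.0 dq 0.25 wristz [ 0.59 -0.28  0.49]
10 [ 0.29  0.64  0.1   1.6  -0.07  0.91 -1.26] err 0.0 dq 0.13 wristz [ 0.59 -0.28  0.49]
```

```bash
python3 -c "
from path import *
for w in(-174,6):
    move([.587,-.278,.18],[np.pi,0,np.radians(w)]);leg(np.array(bot.observe()['qpos']),np.array([.587,-.278,.18]),R.from_euler('xyz',[np.pi,0,np.radians(w)]),10)"
```

```text
slide [-4.3  8.5 -1.4]
turn [-70.   56.  -83.2]
7 [ 0.26  0.48 -0.09  2.    0.87  0.5   0.67] err 0.0 dq 0.56 wristz [ 0.48 -0.15  0.46]
10 [ 0.7   0.66 -0.54  1.56  0.38  1.03  1.72] err 0.0 dq 0.25 wristz [ 0.59 -0.28  0.51]
slide [-4.3  8.5 -1.4]
turn [53.4 66.7 64.1]
10 [ 0.31  0.62  0.06  1.58 -0.04  0.95 -1.08] err 0.0 dq 0.13 wristz [ 0.59 -0.28  0.51]
```

Take the yaw 6° branch (a 107° turn).

Emit:
arm_command(gripper=[8.0, 7.0, 6.0, 6.0, 6.0], slide=[[-1, 1, -1], [-2, 2, -1.5], [-3, 3, -1.5], [-4, 4, -1.5], [-4.3, 4.5, -1.4]], turn=[[5, 6, 6], [10, 12.5, 12], [15, 18.7, 18], [20, 25, 24], [25, 31.2, 30]])

```text
clock: 29.7
position: [0.5484, -0.2743, 0.181]
tool_rot: [2.806, 0.713, 0.603]
force: [-0.2, -0.7, -1.4]
grip_width: 0.0599
```

```bash
python3 -c "
from path import *
log();move([.587,-.278,.18],[np.pi,0,np.radians(6)])"
```

```text
t 29.7 p [ 0.5484 -0.2743  0.181 ] rpy [2.806 0.713 0.603] q [-0.15  0.76  0.27  1.63  0.56  1.18 -1.09] F [-0.2 -0.7 -1.4] w 0.0599
slide [ 2.3  3.  -0.9]
turn [28.3 35.2 34. ]
```

Emit:
arm_command(gripper=[6.0, 6.0, 6.0, 6.0, 6.0], slide=[[0.5, 0.6, 0], [1, 1.2, -0.4], [1.4, 2, -0.6], [2, 2.5, -0.8], [2.3, 3, -0.9]], turn=[[5.5, 6.8, 6.5], [11, 13.6, 13], [16.5, 20.4, 19.5], [22, 27.2, 26], [27.5, 34.2, 33]])

```text
clock: 30.32
position: [0.5869, -0.2785, 0.1794]
tool_rot: [3.119, 0.032, 0.133]
force: [-0.9, 0.5, -0.4]
grip_width: 0.06
```

```bash
python3 -c "
from path import *
log();move([.587,-.278,.06],[np.pi,0,np.radians(6)])
s=vision.grab_frame('scene');t=vision.grab_frame('top');cv2.imwrite('pics/s7.png',s);cv2.imwrite('pics/t7.png',t)
b=cv2.resize(s[100:300,90:350],None,fx=3,fy=3,interpolation=2);cv2.imwrite('pics/v7.png',np.clip(b*1.4,0,255).astype(np.uint8))"
```

```text
t 30.32 p [ 0.5869 -0.2785  0.1794] rpy [3.119 0.032 0.133] q [ 0.27  0.63  0.11  1.57 -0.03  0.97 -1.07] F [-0.9  0.5 -0.4] w 0.06
slide [ 0.4 -0.3 11.9]
turn [1.3 1.8 1.7]
```

View pics/v7.png

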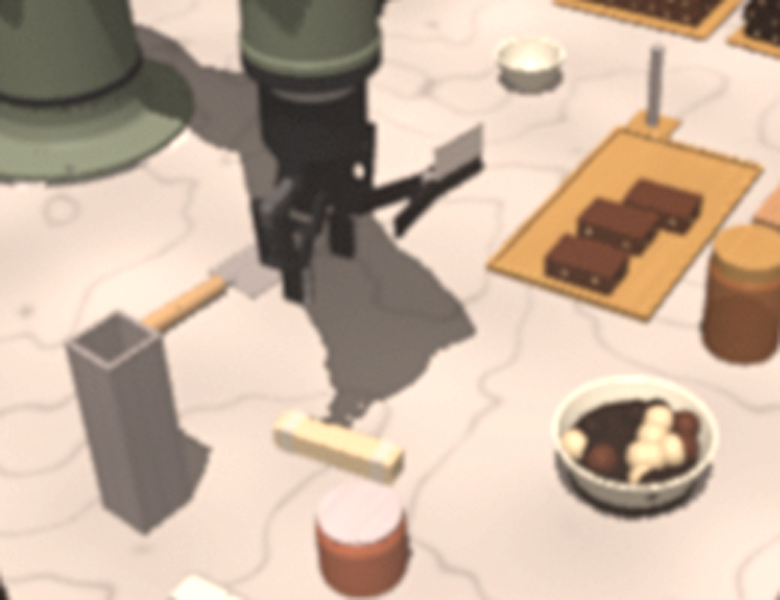

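The three slabs lie in a row on the tray, the tin stands upright at (140,430) with an empty mouth, and the stick is free at (340,445). I'll grasp the stick.

Emit:
arm_command(gripper=[6.0, 6.0, 6.0, 6.0, 6.0], slide=[[0.1, 0, 5], [0.3, -0.2, 10], [0.4, -0.3, 13], [0.5, -0.4, 15], [0.5, -0.4, 16]], turn=[[1.3, 1.8, 1.7], [1.3, 1.8, 1.7], [1.3, 1.8, 1.7], [1.3, 1.8, 1.7], [1.3, 1.8, 1.7]])

```text
clock: 31.05
position: [0.5853, -0.2792, 0.018]
tool_rot: [3.138, 0.005, 0.108]
force: [0.1, 0.5, 0.8]
grip_width: 0.0601
```

```bash
python3 -c "
from path import *
log();move([.587,-.278,.006],[np.pi,0,np.radians(6)])"
```

```text
t 31.05 p [ 0.5853 -0.2792  0.018 ] rpy [3.138 0.005 0.108] q [ 0.31  0.83  0.07  1.66 -0.07  0.66 -1.05] F [0.1 0.5 0.8] w 0.0601
slide [ 0.2 -0.1  1.2]
turn [0.2 0.3 0.2]
```

Emit:
arm_command(gripper=[6.0, 6.0, 4.0, 2.0, 2.0], slide=[[0.1, 0, 0.8], [0.1, 0, 1.2], [0.1, 0, 1.2], [0.1, 0, 1.2], [0.1, 0, 1.2]], turn=[[0.2, 0.3, 0.2], [0.2, 0.3, 0.2], [0.2, 0.3, 0.2], [0.2, 0.3, 0.2], [0.2, 0.3, 0.2]], force=40)

```text
clock: 31.68
position: [0.5864, -0.2804, 0.0072]
tool_rot: [3.14, -0.002, 0.103]
force: [-0.7, -0.6, 5.6]
grip_width: 0.0232
```

Emit:
arm_command(gripper=[2.0, 2.0, 2.0, 2.0, 2.0], slide=[[0, 0, 0], [0, 0, 0], [0, 0, -3], [0, 0, -7], [0, 0, -10]], turn=[[0, 0, 0], [0, 0, 0], [0, 0, 0], [0, 0, 0], [0, 0, 0]])

```text
clock: 32.3
position: [0.5862, -0.2802, 0.1083]
tool_rot: [3.14, -0.002, 0.103]
force: [-0.7, 0.3, -0.5]
grip_width: 0.0227
```

```bash
python3 -c "
from path import *
log();move([.626,.240,.11],[np.pi,0,np.radians(3)])"
```

```text
t 32.3 p [ 0.5862 -0.2802  0.1083] rpy [ 3.14e+00 -2.00e-03  1.03e-01] q [ 0.3   0.7   0.08  1.63 -0.07  0.81 -1.06] F [-0.7  0.3 -0.5] w 0.0227
slide [  9.3 -51.3  -0.2]
turn [ 0.1 -0.1  2.9]
```

Emit:
arm_command(gripper=[2.0, 2.0, 2.0, 2.0, 2.0], slide=[[1, -6, 0], [2, -12, 0], [3.2, -18, 0], [4.3, -24, 0], [5.4, -30, 0]], turn=[[0, 0, 0], [0, 0, 1], [0, 0, 2], [0, 0, 2.9], [0, 0, 2.9]])

```text
clock: 32.92
position: [0.6089, 0.0259, 0.1066]
tool_rot: [3.141, -0.001, 0.052]
force: [1.1, -0.0, -1.1]
grip_width: 0.0229
```

```bash
python3 -c "
from path import *
log();move([.626,.240,.11],[np.pi,0,np.radians(3)])"
```

```text
t 32.92 p [0.6089 0.0259 0.1066] rpy [ 3.141e+00 -1.000e-03  5.200e-02] q [-0.21  0.65  0.11  1.75 -0.1   0.74 -1.58] F [ 1.1 -0.  -1.1] w 0.0229
slide [  2.8 -21.3  -0.4]
turn [ 0.1 -0.1 -0. ]
```

Emit:
arm_command(gripper=[2.0, 2.0, 2.0, 2.0, 2.0], slide=[[0.7, -6, 0], [1.5, -12, 0], [2.2, -18, 0], [2.7, -21, 0], [2.7, -21, 0]], turn=[[0, 0, 0], [0, 0, 0], [0, 0, 0], [0, 0, 0], [0, 0, 0]])

```text
clock: 33.55
position: [0.6243, 0.2382, 0.1058]
tool_rot: [3.142, -0.001, 0.056]
force: [-0.7, -1.5, -1.7]
grip_width: 0.0229
```

```bash
python3 -c "
from path import *
log();move([.626,.240,.012],[np.pi,0,np.radians(3)])
t=vision.grab_frame('top');s=vision.grab_frame('scene');cv2.imwrite('pics/t8.png',t);cv2.imwrite('pics/s8.png',s)"
```

```text
t 33.55 p [0.6243 0.2382 0.1058] rpy [ 3.142e+00 -1.000e-03  5.600e-02] q [-0.53  0.73  0.12  1.58 -0.11  0.83 -1.88] F [-0.7 -1.5 -1.7] w 0.0229
slide [ 0.2 -0.2  9.4]
turn [ 0.  -0.   0.2]
```

Emit:
arm_command(gripper=[2.0, 2.0, 2.0, 2.0, 2.0], slide=[[0.1, -0.1, 3], [0.1, -0.1, 6], [0.1, -0.1, 8], [0.1, -0.1, 9], [0.1, -0.1, 9.2]], turn=[[0, 0, 0], [0, 0, 0], [0, 0, 0], [0, 0, 0], [0, 0, 0]])

```text
clock: 34.28
position: [0.6262, 0.2356, 0.0141]
tool_rot: [3.14, -0.001, 0.052]
force: [0.1, 0.5, 0.0]
grip_width: 0.0228
```

Emit:
arm_command(gripper=[2.0, 2.0, 2.0, 3.4, 3.4], slide=[[0, 0, 0.2], [0, 0, 0.2], [0, 0, 0.2], [0, 0, 0.2], [0, 0, 0.2]], turn=[[0, 0, 0], [0, 0, 0], [0, 0, 0], [0, 0, 0], [0, 0, 0]])

```text
clock: 34.9
position: [0.6261, 0.236, 0.0123]
tool_rot: [3.141, -0.001, 0.052]
force: [0.8, 0.3, 0.5]
grip_width: 0.0343
```

Emit:
arm_command(gripper=[3.4, 3.4, 5.0, 7.0, 8.5], slide=[[0, 0, -1], [0, 0, -4], [0, 0, -8], [0, 0, -13], [0, 0, -18]], turn=[[0, 0, 0], [0, 0, 0], [0, 0, 0], [0, 0, 0], [0, 0, 0]])

```text
clock: 35.52
position: [0.6257, 0.236, 0.1945]
tool_rot: [3.141, -0.001, 0.052]
force: [0.8, 1.0, -0.6]
grip_width: 0.0836
```

Emit:
arm_command(gripper=[8.5, 8.5, 8.5, 8.5, 8.5], slide=[[0, 6, 0], [0, 12, 0], [0, 18, 0], [-3, 24, 0], [-6, 30, 0]], turn=[[0, 0, 0], [0, 0, 0], [0, 0, 0], [0, 0, 0], [0, 0, 0]])

```text
clock: 36.15
position: [0.5844, -0.0602, 0.1931]
tool_rot: [3.14, -0.002, 0.052]
force: [1.7, -0.4, -0.1]
grip_width: 0.0851
```

```bash
python3 -c "
from h import *
log()
t=vision.grab_frame('top');s=vision.grab_frame('scene');cv2.imwrite('pics/t9.png',t);cv2.imwrite('pics/s9.png',s)
crop(s,195,355,100,240,4.1,'pics/v9.png')"
```

```text
t 36.15 p [ 0.5844 -0.0602  0.1931] rpy [ 3.14e+00 -2.00e-03  5.20e-02] q [-0.11  0.51  0.16  1.75 -0.1   0.89 -1.43] F [ 1.7 -0.4 -0.1] w 0.0851
```

View pics/v9.png

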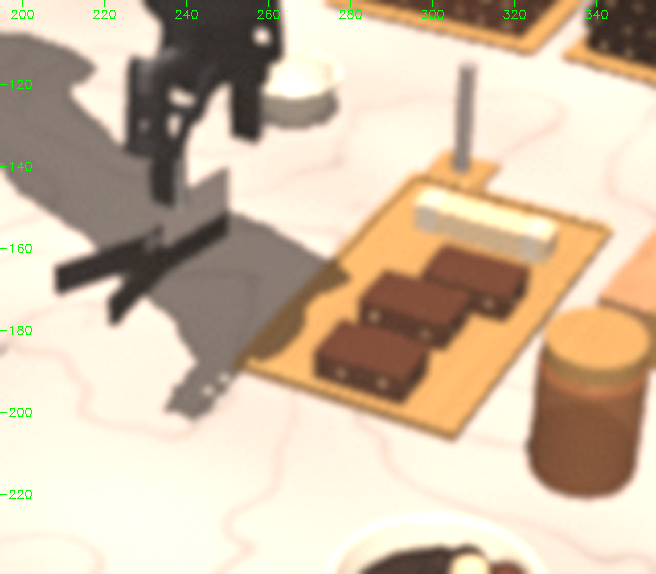

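The stick and all three slabs lie flat on the tray without overlapping, and the clip hasn't moved. Next I'll work out the clip grasp from the first top view.

Run:
```python
from h import *
c=lambda X,Y:(130+X/4.4-.5,135+Y/4.4-.5)
g=ray("top",*c(456,447),.02);j=ray("top",*c(318,424),.02);a=np.degrees(np.arctan2(j[1]-g[1],j[0]-g[0]));print("grip",g,"jaw",j,"d",np.linalg.norm(j-g),"ang",a)
# dark-pixel fit
for f in("t0","top0","t9"):
    try:
        t=cv2.imread(f"pics/{f}.png");y,x=np.where(t[215:255,185:250].max(2)<55);x=x+185;y=y+215
        W=np.array([ray("top",u,v,.02) for u,v in zip(x,y)]);print(f,len(W),W.mean(0).round(4) if len(W) else'')
        e,v=np.linalg.eigh(np.cov(W.T));print(np.degrees(np.arctan2(*v[::-1,1]))%180,W.min(0),W.max(0))
    except Exception as ex: print(f,ex)
s=lambda X,Y:(195+X/4.1-.5,100+Y/4.1-.5)
for p in[(57,268),(112,308),(222,222)]: print(ray("scene",*s(*p),.024).round(4))
move([g[0],g[1],.08],[np.pi,0,np.radians(a)])
```

```text
grip [0.42501863 0.02834594] jaw [0.43889951 0.12633894] d 0.09897125001948627 ang 81.93759362654262
t0 'NoneType' object is not subscriptable
top0 217 [0.43   0.0836]
78.55107938037061 [0.39145244 0.0014352 ] [0.45069892 0.14410722]
t9 516 [0.4368 0.069 ]
111.82346923924294 [0.36886372 0.00266239] [0.49146523 0.14735039]
[0.3932 0.0105]
[ 0.4571 -0.01  ]
[0.4625 0.1259]
slide [-15.4 -10.1  11.3]
turn [  0.2   0.1 -79.4][ WARN:0@0.053] global loadsave.cpp:275 findDecoder imread_('pics/t0.png'): can't open/read file: check file path/integrity
```

Emit:
arm_command(gripper=[8.5, 8.5, 8.5, 8.5, 8.5], slide=[[-4, -2, 0], [-8, -4, 0], [-11, -6, 1], [-13, -8, 2], [-15.3, -10, 3]], turn=[[0, 0, -10], [0, 0, -20], [0, 0, -30], [0, 0, -40], [0, 0, -50]])

```text
clock: 36.88
position: [0.4268, 0.0342, 0.1626]
tool_rot: [3.139, -0.001, 0.93]
force: [0.8, 0.4, -0.0]
grip_width: 0.085
```

```bash
python3 -c "
from h import *
log();move([.4255,.0275,.05],[np.pi,0,np.radians(80)])"
```

```text
t 36.88 p [0.4268 0.0342 0.1626] rpy [ 3.139e+00 -1.000e-03  9.300e-01] q [-0.15  0.32 -0.09  2.16  0.05  0.66 -0.91] F [ 0.8  0.4 -0. ] w 0.085
slide [-0.6  0.3 11.3]
turn [  0.1  -0.  -26.7]
```

Emit:
arm_command(gripper=[8.5, 8.5, 8.5, 8.5, 8.5], slide=[[-0.3, 0.1, 2], [-0.5, 0.3, 4], [-0.6, 0.3, 7], [-0.6, 0.3, 10], [-0.6, 0.3, 11.3]], turn=[[0, 0, -10], [0, 0, -20], [0, 0, -26.7], [0, 0, -26.7], [0, 0, -26.7]])

```text
clock: 37.5
position: [0.4259, 0.0268, 0.0485]
tool_rot: [3.141, 0.001, 1.39]
force: [0.3, -0.7, -0.1]
grip_width: 0.0851
```

```bash
python3 -c "
from h import *
log();move([.4255,.0275,.005],[np.pi,0,np.radians(80)])
s=vision.grab_frame('scene');t=vision.grab_frame('top')
crop(s,195,270,115,200,6.5,'pics/v10.png')"
```

```text
t 37.5 p [0.4259 0.0268 0.0485] rpy [3.141e+00 1.000e-03 1.390e+00] q [-0.1   0.55 -0.14  2.23  0.2   0.37 -0.58] F [ 0.3 -0.7 -0.1] w 0.0851
slide [ 0.1 -0.1  4.3]
turn [ 0.   0.1 -0.3]
```

View pics/v10.png

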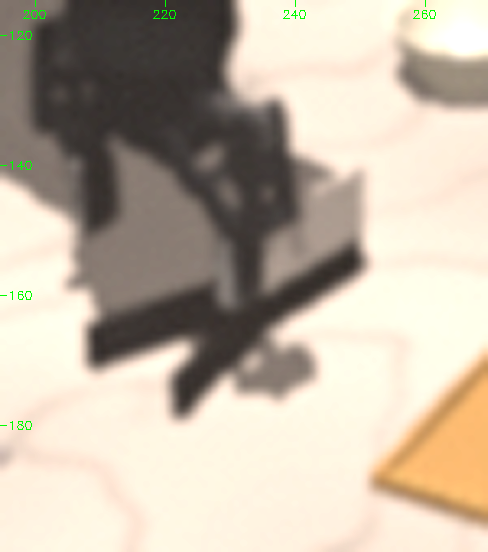

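```bash
python3 -c "
from h import *
for P in[(.473,.019,.012),(.473,.019,.061),(.378,.036,.012),(.378,.036,.061),(.426,.027,.024)]:
    u,v=proj('scene',P)[0];print(P,((u+.5-195)*6.5).round(),((v+.5-115)*6.5).round())"
```

```text
(0.473, 0.019, 0.012) 244.0 392.0
(0.473, 0.019, 0.061) 240.0 302.0
(0.378, 0.036, 0.012) 99.0 313.0
(0.378, 0.036, 0.061) 92.0 225.0
(0.426, 0.027, 0.024) 169.0 331.0
```

Both fingertips would come down about 15 mm outside the handles, near (244,392) and (99,313) in the crop, with the handles at about (205,368) and (140,325). The line between them crosses the grip point, so I'll descend and squeeze.

Emit:
arm_command(gripper=[8.5, 8.5, 8.5, 8.5, 8.5], slide=[[0, 0, 2], [0, 0, 3.5], [0, 0, 4.2], [0, 0, 4.4], [0, 0, 4.4]], turn=[[0, 0, 0], [0, 0, 0], [0, 0, 0], [0, 0, 0], [0, 0, 0]], force=40)

```text
clock: 38.22
position: [0.4265, 0.0269, 0.0057]
tool_rot: [3.14, 0.001, 1.391]
force: [1.0, -0.3, 0.4]
grip_width: 0.0851
```

Emit:
arm_command(gripper=[7.5, 6.5, 5.7, 5.2, 4.7], slide=[[0, 0, 0], [0, 0, 0], [0, 0, 0], [0, 0, 0], [0, 0, 0]], turn=[[0, 0, 0], [0, 0, 0], [0, 0, 0], [0, 0, 0], [0, 0, 0]])

```text
clock: 38.85
position: [0.4269, 0.0269, 0.0057]
tool_rot: [3.139, 0.0, 1.391]
force: [0.2, -0.4, 13.9]
grip_width: 0.0474
```

Emit:
arm_command(gripper=[4.2, 3.7, 3.2, 2.7, 2.3], slide=[[0, 0, 0], [0, 0, 0], [0, 0, 0], [0, 0, 0], [0, 0, 0]], turn=[[0, 0, 0], [0, 0, 0], [0, 0, 0], [0, 0, 0], [0, 0, 0]])

```text
clock: 39.48
position: [0.4269, 0.027, 0.0057]
tool_rot: [3.139, 0.0, 1.391]
force: [0.3, 0.0, 15.9]
grip_width: 0.0257
```

Emit:
arm_command(gripper=[2.3, 2.3, 2.3, 2.3, 2.3], slide=[[0, 0, 0], [0, 0, -1], [0, 0, -4], [0, 0, -8], [0, 0, -11]], turn=[[0, 0, 0], [0, 0, 0], [0, 0, 0], [0, 0, 0], [0, 0, 0]])

```text
clock: 40.1
position: [0.426, 0.0269, 0.117]
tool_rot: [3.14, 0.001, 1.391]
force: [-0.8, -0.8, -0.1]
grip_width: 0.0253
```

```bash
python3 -c "
from h import *
log()
s=vision.grab_frame('scene');t=vision.grab_frame('top');cv2.imwrite('pics/t11.png',t)
b=cv2.resize(s[100:180,190:280],None,fx=4.4,fy=4.4,interpolation=2);a=cv2.resize(t[190:270,165:255],None,fx=4.4,fy=4.4,interpolation=2)
cv2.imwrite('pics/v11.png',np.clip(np.hstack([a,b])*1.6,0,255).astype(np.uint8))"
```

```text
t 40.1 p [0.426  0.0269 0.117 ] rpy [3.140e+00 1.000e-03 1.391e+00] q [-0.04  0.41 -0.2   2.2   0.15  0.55 -0.54] F [-0.8 -0.8 -0.1] w 0.0253
```

View pics/v11.png

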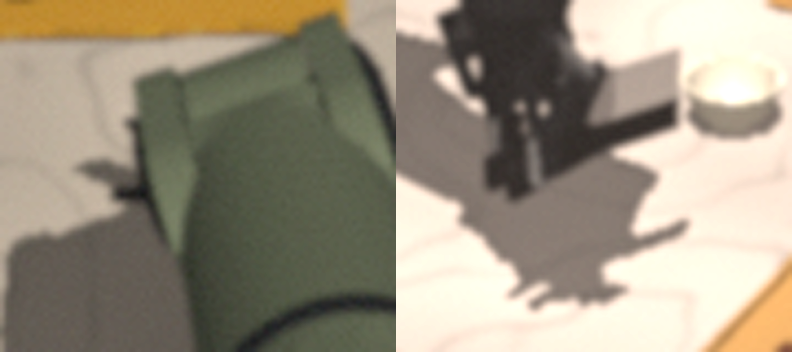

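```bash
python3 -c "
from h import *
a=lambda X,Y:(165+X/4.4-.5,190+Y/4.4-.5)
p=[ray('top',*a(*q),.133) for q in[(133,122),(118,192)]];m=np.mean(p,0);print(p,m,m-bot.observe()['position'][:2])
d=m-bot.observe()['position'][:2];print(np.degrees(np.arctan2(d[1],d[0])),np.linalg.norm(d))
b=lambda X,Y:(190+(X-396)/4.4-.5,100+Y/4.4-.5)
print('scene tip near jaw bottom/top',ray('scene',*b(678,126),.111),ray('scene',*b(678,103),.135))
post=np.array([.566,.316])
for an in(60,65,70):
    u=np.array([np.cos(np.radians(an)),np.sin(np.radians(an))])
    for k in(.165,.095): print(an,k,(post-u*k).round(4))
"
```

```text
[array([0.46969223, 0.13590444]), array([0.42387455, 0.14357213])] [0.44678339 0.13973829] [0.01950125 0.11271453]
80.18416893764203 0.1143890952090402
scene tip near jaw bottom/top [0.47309356 0.13952451] [0.47922299 0.13031257]
60 0.165 [0.4835 0.1731]
60 0.095 [0.5185 0.2337]
65 0.165 [0.4963 0.1665]
65 0.095 [0.5259 0.2299]
70 0.165 [0.5096 0.161 ]
70 0.095 [0.5335 0.2267]
```

The clip is held fully open. Its jaw tips at (133,122) and (118,192) give an axis of 80.2°, which matches the tool's yaw, with the tips 114 mm ahead of the TCP. Now to the pre-insertion pose at yaw 60°.

```bash
python3 -c "
from h import *
move([.4835,.173,.117],[np.pi,0,np.radians(60)])
from path import *
q=np.array(bot.observe()['qpos']);r=R.from_euler('xyz',[np.pi,0,np.radians(60)])
q=leg(q,np.array([.4835,.173,.117]),r,5);q=leg(q,np.array([.4835,.173,.048]),r,5);leg(q,np.array([.520,.2363,.048]),r,5)"
```

```text
slide [15.4  2.9  0.1]
turn [ 0.3 -0.1 19.7]
5 [-0.38  0.51 -0.1   1.99  0.08  0.65 -1.06] err 0.0 dq 0.1 wristz [0.48 0.17 0.44]
5 [-0.4   0.63 -0.08  2.02  0.11  0.5  -1.08] err 0.0 dq 0.03 wristz [0.48 0.17 0.38]
5 [-0.47  0.69 -0.08  1.87  0.09  0.59 -1.14] err 0.0 dq 0.03 wristz [0.52 0.24 0.38]
```

Emit:
arm_command(gripper=[2.3, 2.3, 2.3, 2.3, 2.3], slide=[[4, 0.8, 0], [8, 1.5, 0], [12, 2.3, 0], [15.4, 2.9, 1], [15.4, 2.9, 3]], turn=[[0, 0, 5], [0, 0, 10], [0, 0, 15], [0.2, 0, 19.7], [0.2, 0, 19.7]])

```text
clock: 40.83
position: [0.4827, 0.1761, 0.0845]
tool_rot: [-3.14, -0.0, 1.049]
force: [-0.1, -0.3, -1.4]
grip_width: 0.0256
```

```bash
python3 -c "
from h import *
log();move([.4835,.173,.048],[np.pi,0,np.radians(60)]);move([.520,.2363,.048],[np.pi,0,np.radians(60)])"
```

```text
t 40.83 p [0.4827 0.1761 0.0845] rpy [-3.14  -0.     1.049] q [-0.39  0.57 -0.1   2.    0.09  0.58 -1.07] F [-0.1 -0.3 -1.4] w 0.0256
slide [-0.2  0.2  3.7]
turn [-0.1 -0.   0.1]
slide [7.1 0.2 3.7]
turn [-0.1 -0.   0.1]
```

Descend to height, then check the alignment with a picture before pushing on.

Emit:
arm_command(gripper=[2.3, 2.3, 2.3, 2.3, 2.3], slide=[[0, 0.1, 1.5], [0, 0.2, 3], [0, 0.2, 3.7], [0.5, 0.2, 3.7], [1.5, 0.2, 3.7]], turn=[[0, 0, 0], [0, 0, 0], [0, 0, 0], [0, 0, 0], [0, 0, 0]])

```text
clock: 41.45
position: [0.492, 0.1857, 0.0485]
tool_rot: [-3.14, 0.0, 1.046]
force: [0.1, -0.2, -0.8]
grip_width: 0.0257
```

```bash
python3 -c "
from h import *
log();move([.520,.2363,.048],[np.pi,0,np.radians(60)])
s=vision.grab_frame('scene');t=vision.grab_frame('top');cv2.imwrite('pics/t12.png',t)
b=cv2.resize(s[90:170,230:330],None,fx=4,fy=4,interpolation=2);a=cv2.resize(t[150:230,120:220],None,fx=4,fy=4,interpolation=2)
cv2.imwrite('pics/v12.png',np.clip(np.hstack([a,b])*1.6,0,255).astype(np.uint8))"
```

```text
t 41.45 p [0.492  0.1857 0.0485] rpy [-3.14   0.     1.046] q [-0.41  0.64 -0.08  1.99  0.1   0.52 -1.09] F [ 0.1 -0.2 -0.8] w 0.0257
slide [ 5.8 -0.1  0.1]
turn [-0.1  0.  -0. ]
```

View pics/v12.png

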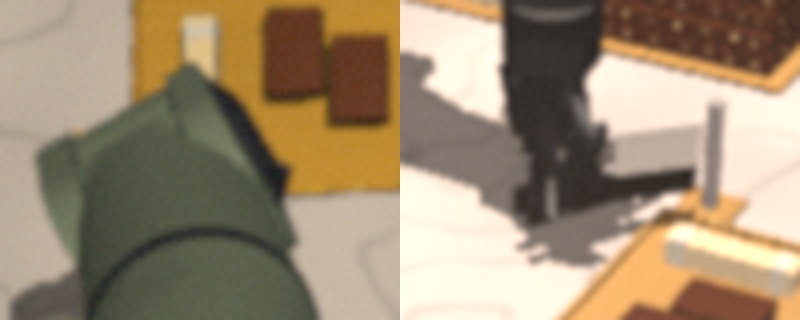

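```bash
python3 -c "
from h import *
b=lambda P:((proj('scene',P)[0]+.5-[230,90])*4+[400,0]).round()
print('tip outer pred',b((.5707,.2719,.042)),b((.5707,.2719,.066)),'post',b((.566,.316,.1)),b((.566,.316,.004)))
t=cv2.imread('pics/t9.png')
B,g,r=[t[...,i].astype(int) for i in range(3)]
m=((r-B>18)&(r<100)&(r>1.4*g)).astype(np.uint8);m[:,:150]=0;m[:,250:]=0;m[:140]=0;m[205:]=0
n,l,st,ce=cv2.connectedComponentsWithStats(m)
c,s=np.cos(np.radians(2.9)),np.sin(np.radians(2.9))
for i in range(1,n):
    if st[i,4]>100:
        w=ray('top',*ce[i],.029)-[.631,.145];rr=cv2.minAreaRect(np.argwhere(l==i)[:,::-1].astype(np.float32));print(st[i],'tray xy',(c*w[0]+s*w[1]).round(3),(-s*w[0]+c*w[1]).round(3),rr)
"
```

```text
tip outer pred [690. 191.] [691. 165.] post [714. 102.] [708. 206.]
[185 151  33  31 691] tray xy 0.012 -0.01 ((201.12069702148438, 165.9482879638672), (37.6961555480957, 25.440261840820312), 21.80141258239746)
[224 156  14  25 295] tray xy 0.002 -0.103 ((230.5, 168.0), (24.0, 13.0), 90.0)
```

The predicted jaw tip at (690,165–191) and the predicted post both match the picture, so the insertion is aligned. One slab on the tray was nudged about 2–3 cm, but it still lies flat inside the tray and isn't overlapping. Now insert.

Emit:
arm_command(gripper=[2.3, 2.3, 2.3, 2.3, 2.3], slide=[[1.0, 0, 0], [2.2, 0, 0], [3.4, 0, 0], [4.5, 0, 0], [5.4, 0, 0]], turn=[[0, 0, 0], [0, 0, 0], [0, 0, 0], [0, 0, 0], [0, 0, 0]])

```text
clock: 42.18
position: [0.5187, 0.2328, 0.0479]
tool_rot: [-3.139, 0.001, 1.047]
force: [0.5, 0.1, -1.4]
grip_width: 0.0254
```

```bash
python3 -c "
from h import *
log();move([.520,.2363,.048],[np.pi,0,np.radians(60)])
s=vision.grab_frame('scene');t=vision.grab_frame('top')
b=cv2.resize(s[90:170,230:330],None,fx=5.5,fy=5.5,interpolation=2)
cv2.imwrite('pics/v13.png',np.clip(b*1.6,0,255).astype(np.uint8))"
```

```text
t 42.17 p [0.5187 0.2328 0.0479] rpy [-3.139e+00  1.000e-03  1.047e+00] q [-0.47  0.69 -0.08  1.87  0.09  0.58 -1.13] F [ 0.5  0.1 -1.4] w 0.0254
slide [ 0.4 -0.1 -0. ]
turn [-0.1  0.1 -0. ]
```

View pics/v13.png

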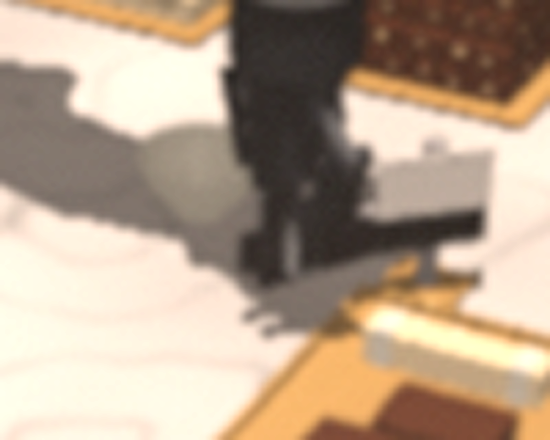

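The post sits between the jaws: its top shows at (435,145) behind the card and its foot below at (430,260), with no contact force. I'll advance 3 mm and release slowly.

Emit:
arm_command(gripper=[2.3, 2.3, 2.8, 3.2, 3.6], slide=[[0.3, 0, 0], [0.3, 0, 0], [0.3, 0, 0], [0.3, 0, 0], [0.3, 0, 0]], turn=[[0, 0, 0], [0, 0, 0], [0, 0, 0], [0, 0, 0], [0, 0, 0]])

```text
clock: 42.9
position: [0.5199, 0.2346, 0.048]
tool_rot: [-3.14, 0.001, 1.047]
force: [0.6, 0.2, -1.3]
grip_width: 0.0359
```

Emit:
arm_command(gripper=[4.0, 4.5, 5.0, 5.5, 6.5], slide=[[0, 0, 0], [0, 0, 0], [0, 0, 0], [0, 0, 0], [0, 0, 0]], turn=[[0, 0, 0], [0, 0, 0], [0, 0, 0], [0, 0, 0], [0, 0, 0]])

```text
clock: 43.52
position: [0.5199, 0.2346, 0.048]
tool_rot: [-3.14, 0.001, 1.047]
force: [0.7, 0.5, 0.2]
grip_width: 0.0649
```

Emit:
arm_command(gripper=[7.5, 8.5, 8.5, 8.5, 8.5], slide=[[0, 0, 0], [0, 0, 0], [0, 0, 0], [0, 0, -1], [0, 0, -3]], turn=[[0, 0, 0], [0, 0, 0], [0, 0, 0], [0, 0, 0], [0, 0, 0]])

```text
clock: 44.15
position: [0.5196, 0.2345, 0.0784]
tool_rot: [-3.139, 0.002, 1.047]
force: [0.6, -0.7, 0.4]
grip_width: 0.085
```

Emit:
arm_command(gripper=[8.5, 8.5, 8.5, 8.5, 8.5], slide=[[0, 0, -4], [0, 0, -9], [-2, 0, -14], [-8, 0, -14], [-14, 0, -14]], turn=[[0, 0, 0], [0, 0, 0], [0, 0, 0], [0, 0, 0], [0, 0, 0]])

```text
clock: 44.78
position: [0.4494, 0.1122, 0.2191]
tool_rot: [-3.141, -0.0, 1.047]
force: [1.3, -1.3, 0.6]
grip_width: 0.0847
```

Emit:
arm_command(gripper=[8.5, 8.5, 8.5, 8.5, 8.5], slide=[[-6, 3, 0], [-12, 6, 0], [-18, 9, 0], [-18, 9, 0], [-18, 9, 0]], turn=[[0, 0, 0], [0, 0, 0], [0, 0, 0], [0, 0, 0], [0, 0, 0]])

```text
clock: 45.4
position: [0.4382, -0.0877, 0.2186]
tool_rot: [-3.14, 0.001, 1.045]
force: [0.3, 0.7, -0.2]
grip_width: 0.0849
```

```bash
python3 -c "
from h import *
log()
s=vision.grab_frame('scene');t=vision.grab_frame('top');cv2.imwrite('pics/t14.png',t);cv2.imwrite('pics/s14.png',s)
a=cv2.resize(t[130:260,130:330],None,fx=4,fy=4,interpolation=2)
b=cv2.resize(s[90:210,200:350],None,fx=4,fy=4,interpolation=2)
im=np.full((600,800,3),0,np.uint8);im[:280,:800]=cv2.resize(a,(430,280))[:, :430].repeat(1,1) if 0 else np.pad(cv2.resize(a,(430,280)),((0,0),(0,370),(0,0)))
im[280:600,:400]=cv2.resize(b,(400,320));im[280:600,400:]=cv2.resize(s[100:164,240:320],(400,320),interpolation=2)
cv2.imwrite('pics/v14.png',np.clip(im*1.6,0,255).astype(np.uint8))"
```

```text
t 45.4 p [ 0.4382 -0.0877  0.2186] rpy [-3.140e+00  1.000e-03  1.045e+00] q [ 0.05  0.26  0.01  2.06 -0.    0.82 -0.46] F [ 0.3  0.7 -0.2] w 0.0849
```

View pics/v14.png

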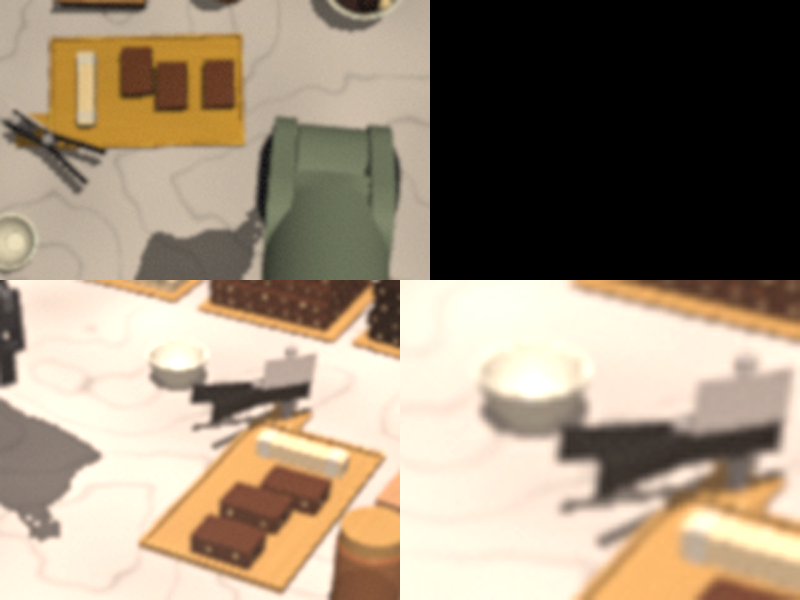

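The clip grips the post, level and clear of the counter. The three slabs and the stick lie flat on the tray. Last, a numeric check that nothing is drifting and that the tin and bystanders are where they were.

Emit:
arm_command(gripper=[8.5, 8.5, 8.5, 8.5, 8.5], slide=[[0, 0, 0], [0, 0, 0], [0, 0, 0], [0, 0, 0], [0, 0, 0]], turn=[[0, 0, 0], [0, 0, 0], [0, 0, 0], [0, 0, 0], [0, 0, 0]])

```text
clock: 46.12
position: [0.4381, -0.0874, 0.2181]
tool_rot: [-3.139, 0.001, 1.047]
force: [0.2, 0.2, -0.2]
grip_width: 0.0851
```

Run:
```python
from h import *
n=vision.grab_frame('top');s=vision.grab_frame('scene')
a=cv2.imread('pics/t14.png');b=cv2.imread('pics/s14.png');o=cv2.imread('pics/top0.png');so=cv2.imread('pics/scene0.png')
print("drift top",(cv2.absdiff(cv2.blur(n,(3,3)),cv2.blur(a,(3,3))).max(2)>25).sum(),"scene",(cv2.absdiff(cv2.blur(s,(3,3)),cv2.blur(b,(3,3))).max(2)>25).sum())
def d(x,y,name,r,im=None):
    x0,x1,y0,y1=r;print(name,(cv2.absdiff(cv2.blur(x,(3,3)),cv2.blur(y,(3,3)))[y0:y1,x0:x1].max(2)>25).sum())
d(o,n,"jar top",(220,250,98,135));d(o,n,"can top",(340,375,145,178));d(o,n,"bowl top",(275,322,98,142));d(o,n,"ramekin top",(118,150,225,260));d(o,n,"spatula top",(258,328,242,272));d(o,n,"tin top",(340,396,195,235))
d(so,s,"tin scene",(105,160,200,282));d(so,s,"spatula scene",(135,195,175,212))
```

```text
drift top 0 scene 0
jar top 0
can top 0
bowl top 0
ramekin top 0
spatula top 1559
tin top 50
tin scene 0
spatula scene 136
```

```bash
python3 -c "
from workcell import job_done
print(job_done())"
```

```text
the job is handed in; nothing more can be done
None
```

The tray is made up and the sign clip is on its post; I handed the job in at about 46 s of the 210 s allowed.

**What I did**
- I laid the three slabs that were present flat on the tray.
- I tipped the nougat stick out of the tin onto the counter, stood the empty tin upright again where it had been, and laid the stick on the tray.
- I then clipped the sign clip onto the post at about half height.

**What the last checks showed**
- The final pictures show the three slabs and the stick flat on the tray with none on another. The clip is level and well clear of the counter.
- Nothing moved between two pairs of pictures taken about 0.7 s apart.
- The tin, seen by the scene camera, matches the first picture, and so do the jar, can, bowl and ramekin in the top view.

**Exceptions**
- **Slab knocked:** one slab already on the tray was knocked about 2–3 cm before the clip was fitted. It now lies close beside its neighbour, still flat inside the rim, so I left it there.
- **Spatula:** my last image comparison could not confirm it. The arm hid it from the top camera, and the scene view showed some changed pixels that I put down to the gripper and its shadow. It was in its original place in a picture at about 30 s, and none of the later force readings suggested that the arm had touched it.
- **Tin, top view:** 50 pixels differ from the first picture, which would fit a shift of a millimetre or two.

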